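# Pack the carry tray for a chip change

### The job

Pack the carry tray for the next chip change. Put the loose carrier plates on the stack in the tray's plate bay with the knobbed cover plate on top, and tap the whole stack up into the back right-hand corner of the bay as the robot sees it, against the side wall and the cross wall, until all its edges are flush; stand every sample tube foot down, cap up, right down in a sleeve of its own. Leave the dish, the filter and the tip box where they are.

Things in the scene. Friction and masses are not known exactly. Their poses are not given: they have to be found in the camera images.
- tray: White carry tray, fixed, 250 x 250 mm; walls and floor 4 mm. Origin: centre of underside, +x to its back (away from the robot), +y its left. Front lip 20 mm high, other walls 48 mm above the bench. A 48 mm cross wall (front face at x +72 mm) parts the plate bay (x -121..+72, y -121..+121) from a row of four tube sleeves behind it (94 mm high).
- corner (a point): The back right-hand corner of the plate bay, on the bay floor: front face of the cross wall meets inner face of the right (-y) side wall. Axes as the tray's, so the bay lies towards -x and +y. A plate lengthways (its x along tray x) and hard in this corner has its centre at x = -55, y = +32.5 mm from here.
- cover: Cover plate, aluminium, 110 (x) x 65 (y) x 8 mm, with a black round knob in the middle: stem 12 mm dia. from 8 to 20 mm up, knob 26 mm dia. from 20 to 40 mm above the underside. Origin: centre of its underside. About 0.14 kg. Starts flat on the bench to the right of the tray.
- sleeve1 (a point): Centre of the floor of tube sleeve 1 (numbered from the right-hand, -y, end; 64 mm apart). Each sleeve is a square upright pocket, 28 x 28 mm inside, 4 mm walls, 86 mm deep (rim 94 mm above the bench, floor 8 mm above it); its walls line up with the tray.
- sleeve2 (a point): Centre of the floor of tube sleeve 2 (numbered from the right-hand, -y, end; 64 mm apart). Each sleeve is a square upright pocket, 28 x 28 mm inside, 4 mm walls, 86 mm deep (rim 94 mm above the bench, floor 8 mm above it); its walls line up with the tray.
- sleeve3 (a point): Centre of the floor of tube sleeve 3 (numbered from the right-hand, -y, end; 64 mm apart). Each sleeve is a square upright pocket, 28 x 28 mm inside, 4 mm walls, 86 mm deep (rim 94 mm above the bench, floor 8 mm above it); its walls line up with the tray.
- sleeve4 (a point): Centre of the floor of tube sleeve 4 (numbered from the right-hand, -y, end; 64 mm apart). Each sleeve is a square upright pocket, 28 x 28 mm inside, 4 mm walls, 86 mm deep (rim 94 mm above the bench, floor 8 mm above it); its walls line up with the tray.
- plate1: Black plastic carrier plate, 110 (x) x 65 (y) x 8 mm, about 0.09 kg, with two grey windows on top. Origin: centre of its underside. Starts in the untidy stack of two in the plate bay (lower one), lengthways roughly along the tray's x, well clear of the walls.
- plate2: Black plastic carrier plate, 110 (x) x 65 (y) x 8 mm, about 0.09 kg, with two grey windows on top. Origin: centre of its underside. Starts in the untidy stack of two in the plate bay (upper one), lengthways roughly along the tray's x, well clear of the walls.
- plate3: Black plastic carrier plate, 110 (x) x 65 (y) x 8 mm, about 0.09 kg, with two grey windows on top. Origin: centre of its underside. Loose plate, flat on the bench to the right of the tray; may be absent.
- plate4: Black plastic carrier plate, 110 (x) x 65 (y) x 8 mm, about 0.09 kg, with two grey windows on top. Origin: centre of its underside. Loose plate, flat on the bench to the right of the tray; may be absent.
- tube1: White sample tube, 140 mm long, about 35 g: round body 17 mm dia., 112 mm long, then a black cap 20 x 20 mm square, 28 mm long. Origin: on the axis at the foot; x runs from foot to cap (cap centre at 126 mm). Starts lying left of the tray, foot towards it, cap pointing left, on a flat of its cap, two cap faces upright; may be absent.
- tube2: White sample tube, 140 mm long, about 35 g: round body 17 mm dia., 112 mm long, then a black cap 20 x 20 mm square, 28 mm long. Origin: on the axis at the foot; x runs from foot to cap (cap centre at 126 mm). Starts lying left of the tray, foot towards it, cap pointing left, on a flat of its cap, two cap faces upright; may be absent.
- tube3: White sample tube, 140 mm long, about 35 g: round body 17 mm dia., 112 mm long, then a black cap 20 x 20 mm square, 28 mm long. Origin: on the axis at the foot; x runs from foot to cap (cap centre at 126 mm). Starts lying left of the tray, foot towards it, cap pointing left, on a flat of its cap, two cap faces upright; may be absent.
- dish: Bystander: clear covered culture dish, 94 mm dia., 18 mm high. Leave alone. Origin: centre of underside.
- filter: Bystander: blue and white disc filter, 48 mm dia., 30 mm high. Leave alone. Origin: centre of underside.
- tipbox: Bystander: grey tip box with clear lid, 87 x 117 x 63 mm. Leave alone. Origin: centre of underside.
Not all that is in view belongs to the job. Leave any brown or pink look-alike of the tube3 alone. What is shaped like the plate4 but purple is not meant.

How it is judged:
By the outcome, as a careful person would: the job done as asked, in the order asked, and still so for the second after the job is handed in, with the robot touching nothing.
Of tube1, tube2, tube3 only 2 to 3 are there at a start; the rules pass over those that are not, and their reading is None.
Of plate3, plate4 only 1 to 2 are there at a start; the rules pass over those that are not, and their reading is None.
At some moment in a run one of tube1, tube2, tube3 may be knocked a few centimetres aside while the robot is not near it.
Once in a run the grip may slacken for a moment while it holds something.
It also fails if it takes over 210 s, if anything falls off the work surface, if the arm or the gripper's body presses on something with over 40 N, if the wrist force passes 120 N, or if a joint passes its speed limit or range.

### The arm

A 7-joint arm with a two-finger parallel gripper is mounted at the origin on the work surface. World frame = base frame: x ahead of the robot, y to its left, z up, the work surface at z = 0. Lengths are in mm, angles in rad, forces in N, time in s.
With the tool pointing down it reaches from about 400 to 850 mm from the base axis. Payload 4.5 kg.
Tool frame: the origin (TCP) lies at the centre of the arm's flange, where the gripper is bolted on; the fingertips stand 173 mm ahead of it and the grasp point (between the pads) lies 155 mm ahead of it; z points along the fingers, y is the line along which they close (so a half turn about z gives the same grasp; the last joint's range is limited). The gripper opens to 85 mm and grips with 20 to 120 N. Pads are 22 mm wide; open, the fingers measure 114 mm over their backs; the gripper's body (76 mm by 85 mm) begins 54 mm behind the grasp point. The pads swing forward as they close: fully open they stand 13 mm farther back than shut.
Start: joints at [1.178, 0.689, -0.195, 1.565, 0.157, 0.902, -0.215], TCP at [258.749, -568.935, 404.717] pointing down, gripper open.
Joint ranges: [-3.01, 3.01], [-0.46, 2.08], [-1.47, 1.51], [0.13, 2.56], [-1, 4.14], [0.04, 2.09], [-2.66, 2.66]. Speed limits (rad/s): [2.57, 2.57, 3.14, 3.14, 3.14, 3.14, 3.14].

### API

Orientations are given as [roll, pitch, yaw] about the fixed x, y, z axes, in that order (R = Rz(yaw) Ry(pitch) Rx(roll)).
In Python, from workcell import * gives the robot as it stands.
- The arm moves only by the shell command python3 -m handwheel 'ROWS' [FORCE]. ROWS is JSON, one flat list of numbers, 5 for each row, row after row: the finger opening in mm, from 0 to 85.4, then the shift along the tool's x, y, z in units of 40 mm (1.0 is 40 mm), then the turn about the tool's z in units of 6 degrees (1.0 is 6 degrees). A call has exactly 5 rows; each row shifts and turns the commanded pose from where the row before left it, along the tool's axes as they then stand; what a row does not reach is not made up. A row lasts 1/10 s, in which the tool goes at most 50 mm and 8.59 degrees, less where a joint would pass 70% of its speed; a pose out of reach is approached as far as the arm can. A call is refused whole if a number of a shift passes 1 or a number of a turn 1, either way. A call with a gripper value outside its range is refused whole. The fingers move at their own pace and stop on an object; FORCE is the grip in N (left out, the last holds). Time passes only in rows, so rows that do not move let the fingers close, or fill a call up. It gives the time, the measured TCP pose, the force, the opening and the grip force at its end, in the units of the state.
- get_obs(): the state, without advancing time (a new reading comes with each control period).
- get_image(name): name is "scene" or "top" or "wrist"; returns (picture, depth): 400x640x3 uint8, red, green, blue; 400x640 float32, mm along the optical axis (not along the pixel's ray), 0 where there is no reading.
- camera_params(name): a dict with "intrinsics" (3x3 intrinsics, pixels), "world_from_camera" (4x4, takes a point from camera to world coordinates). Camera axes: x right, y down, z forward; pixel columns grow to the right and rows downward; lengths in mm; the calibration is good to about 2 mm. A picture is of the moment at which its call begins: read the wrist's pose just before it. camera_params takes no time and is no camera call; for the wrist camera it gives the pose at the moment of the call.
- sign_off(): hands the job in; it is judged then, once.
The state is a dict: "time_s": time; "joint_pos": joint angles; "joint_vel": joint speeds; "effort": joint torques, N m; "tool_pos": TCP position; "tcp_rot": TCP orientation; "ft_force": force on the tool from outside, world axes, zero at the start; "ft_torque": the same for the moment, N m; "width": finger opening in mm; "finger_force": force on a finger pad.
Only numpy, scipy, OpenCV 4.12 (cv2) and the standard library are available. Lean on these libraries where they do the work, as an engineer would, in place of code of your own. Each camera call takes 0.05 s, during which the arm holds its last target. There are 200 camera calls.

## Working session

There is one attempt and no reset: what is moved stays moved. The work goes in short steps, Python scripts to look and compute and a shell command to move; the robot and the scene stay as the last step left them, time stands still between calls to the robot, and variables do not carry over. Pictures are saved under pics/ and viewed, at most 14 in all, crops included, and the job is handed in when it is done.

```bash
mkdir -p pics; ls; python3 - <<'E'
from workcell import *
import cv2, numpy as np
o=get_obs(); print({k:np.round(v,3).tolist() for k,v in o.items()})
for n in ["top","scene"]:
    im,d=get_image(n); cv2.imwrite(f"pics/{n}0.png",im[:,:,::-1]); np.save(f"{n}0.npy",d); np.save(f"{n}0im.npy",im)
    p=camera_params(n); print(n,np.round(p["intrinsics"],1).tolist(),np.round(p["world_from_camera"],3).tolist())
p=camera_params("wrist"); print(np.round(p["intrinsics"],1).tolist(),np.round(p["world_from_camera"],3).tolist())
E
```

```text
pics
{'time_s': 0.0, 'joint_pos': [1.178, 0.69, -0.195, 1.566, 0.157, 0.902, -0.215], 'joint_vel': [-0.001, 0.001, -0.0, 0.0, 0.002, -0.001, -0.001], 'effort': [-0.0, -53.96, -1.266, -15.854, 0.009, 0.009, -0.0], 'tool_pos': [258.583, -568.623, 403.862], 'tcp_rot': [-3.14, 0.0, 0.427], 'ft_force': [-0.266, 0.301, 0.13], 'ft_torque': [0.027, -0.022, -0.017], 'finger_force': 0.0, 'width': 85.503}
top [[411.0, 0.0, 318.8], [0.0, 411.0, 202.2], [0.0, 0.0, 1.0]] [[0.005, -0.992, 0.128, 381.787], [-1.0, -0.007, -0.012, -38.49], [0.013, -0.128, -0.992, 1552.261], [0.0, 0.0, 0.0, 1.0]]
scene [[455.9, 0.0, 316.0], [0.0, 455.9, 201.8], [0.0, 0.0, 1.0]] [[-0.814, 0.36, -0.456, 1173.948], [0.58, 0.527, -0.621, 735.958], [0.016, -0.77, -0.638, 867.064], [0.0, 0.0, 0.0, 1.0]]
[[291.8, 0.0, 322.9], [0.0, 291.8, 203.6], [0.0, 0.0, 1.0]] [[0.413, -0.867, -0.28, 329.795], [-0.911, -0.393, -0.127, -535.612], [-0.0, 0.307, -0.952, 372.496], [0.0, 0.0, 0.0, 1.0]]
```

View pics/top0.png

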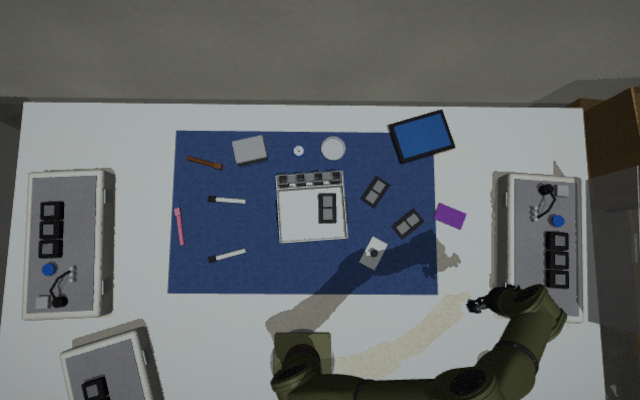

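View pics/scene0.png

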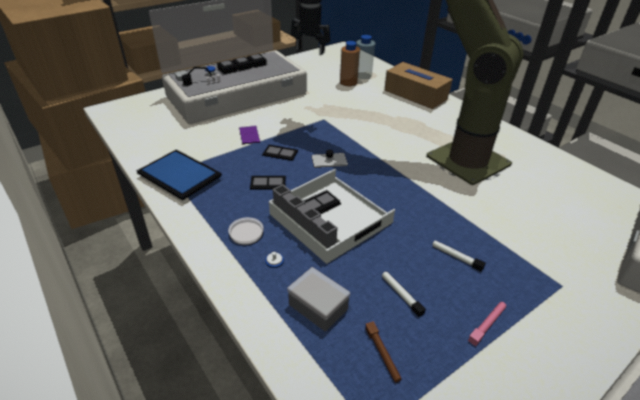

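```bash
cat > h.py <<'E'
from workcell import *
import cv2, numpy as np
def ray(n,uv,z,P=None):
    P=P or camera_params(n); K=np.array(P["intrinsics"]); T=np.array(P["world_from_camera"])
    uv=np.atleast_2d(np.array(uv,float)); d=np.c_[(uv[:,0]-K[0,2])/K[0,0],(uv[:,1]-K[1,2])/K[1,1],np.ones(len(uv))]@T[:3,:3].T
    o=T[:3,3]; return (o+d*((z-o[2])/d[:,2])[:,None])[:,:2]
def pix(n,p,P=None):
    P=P or camera_params(n); K=np.array(P["intrinsics"]); T=np.linalg.inv(np.array(P["world_from_camera"]))
    c=T[:3,:3]@np.array(p,float)+T[:3,3]; q=K@c; return q[:2]/q[2]
def snap(n,name=None):
    P=camera_params(n); im,d=get_image(n)
    if name: cv2.imwrite(f"pics/{name}.png",im[:,:,::-1])
    return im,d,P
def comps(m,amin):
    m=cv2.morphologyEx(m.astype(np.uint8),cv2.MORPH_OPEN,np.ones((3,3)))
    return [c for c in cv2.findContours(m,cv2.RETR_EXTERNAL,cv2.CHAIN_APPROX_NONE)[0] if cv2.contourArea(c)>amin]
def rect(c,n,z,P):
    w=ray(n,c.reshape(-1,2),z,P); (x,y),(a,b),t=cv2.minAreaRect(w.astype(np.float32))
    t=np.radians(t); 
    if a<b: a,b,t=b,a,t+np.pi/2     # long axis angle
    t=(t+np.pi/2)%np.pi-np.pi/2
    return np.round([x,y,a,b],1).tolist()+[round(float(t),3)]
def go(x,y,z,yaw=None):
    o=get_obs(); p=np.array(o["tool_pos"]); w=o["tcp_rot"][2]
    yaw=w if yaw is None else yaw
    d=np.array([x,y,z])-p; c,s=np.cos(w),np.sin(w)
    t=np.array([c*d[0]+s*d[1], s*d[0]-c*d[1], -d[2]])/40
    print("at",np.round(p,1).tolist(),"yaw",round(w,3),"shift units",np.round(t,3).tolist(),"turn units",round(float(-np.degrees((yaw-w+np.pi/2)%np.pi-np.pi/2)/6),2),"| shift after turn:",end="")
    c,s=np.cos(yaw),np.sin(yaw); print(np.round(np.array([c*d[0]+s*d[1], s*d[0]-c*d[1], -d[2]])/40,3).tolist())
E
python3 - <<'E'
from h import *
im=np.load("top0im.npy"); P=camera_params("top")
roi=np.zeros(im.shape[:2],bool); roi[125:300,170:440]=1
hsv=cv2.cvtColor(im,cv2.COLOR_RGB2HSV)
for nm,m,z,a in [("black",(hsv[...,2]<60),6,15),("white",(hsv[...,1]<70)&(hsv[...,2]>120),5,20)]:
    for c in comps(m&roi,a): print(nm,cv2.boundingRect(c),rect(c,"top",z,P))
E
```

```text
black (330, 272, 29, 22) [282.3, -152.3, 104.2, 76.5, -1.566]
black (367, 268, 7, 5) [328.4, -249.1, 22.4, 14.7, -1.566]
black (376, 267, 9, 7) [328.9, -287.6, 34.7, 17.2, 1.037]
black (428, 265, 9, 11) [330.9, -479.2, 36.6, 28.9, -0.569]
black (339, 259, 27, 16) [342.8, -180.7, 97.1, 52.9, -1.477]
black (208, 256, 8, 7) [365.8, 340.3, 25.9, 22.1, -1.531]
black (383, 253, 16, 19) [358.3, -325.7, 66.5, 55.9, 0.006]
black (371, 250, 7, 7) [391.2, -264.7, 22.7, 22.3, -1.565]
black (396, 230, 40, 39) [407.5, -421.5, 162.6, 122.7, -1.404]
black (399, 219, 24, 19) [483.7, -406.7, 109.7, 19.9, -0.955]
black (392, 209, 23, 20) [522.2, -377.4, 109.4, 17.9, -0.889]
black (208, 196, 7, 6) [592.6, 351.0, 23.2, 19.1, -1.563]
black (319, 194, 17, 29) [559.7, -88.5, 106.8, 60.9, 0.005]
black (371, 184, 18, 23) [609.4, -290.3, 107.7, 16.7, -0.631]
black (361, 177, 18, 26) [635.9, -249.7, 109.4, 28.7, -0.45]
black (279, 176, 7, 6) [671.6, 83.9, 23.0, 19.4, -1.563]
black (297, 175, 7, 4) [679.9, 15.2, 23.0, 11.7, -1.563]
black (315, 174, 7, 6) [680.4, -53.6, 23.0, 19.4, -1.563]
black (333, 172, 7, 7) 
[... 298 characters left out ...]
7) [231.5, 230.6, 514.4, 21.6, -1.567]
white (437, 273, 3, 13) [296.6, -502.3, 44.3, 7.5, -0.031]
white (216, 249, 29, 11) [383.8, 272.3, 109.1, 14.7, -1.299]
white (366, 237, 21, 19) [407.7, -269.7, 74.6, 63.4, -0.473]
white (435, 220, 5, 19) [482.7, -504.4, 68.1, 15.2, -0.031]
white (216, 198, 29, 6) [586.9, 279.2, 107.4, 14.6, 1.5]
white (277, 187, 68, 56) [534.6, -26.1, 243.7, 197.4, -1.488]
white (434, 154, 6, 52) [673.4, -508.4, 199.6, 19.4, -0.032]
white (294, 146, 9, 10) [782.0, 24.2, 35.6, 30.9, 0.011]
white (321, 137, 24, 23) [793.2, -109.0, 89.1, 87.2, -1.562]
white (232, 136, 34, 26) [787.6, 214.9, 118.2, 85.0, -1.336]
white (170, 125, 218, 77) [734.4, 98.3, 842.0, 296.9, -1.561]
```

```bash
python3 -m handwheel '[85,0,0,0,0.82, 85,0,0,0,0.82, 85,0,0,0,0.82, 85,0,0,0,0.81, 85,0,0,0,0.81]' 40
python3 -m handwheel '[85,0.65,-0.92,0,0, 85,0.65,-0.92,0,0, 85,0.65,-0.92,0,0, 85,0.65,-0.92,0,0, 85,0.65,-0.92,0,0]'
python3 -m handwheel '[85,0.65,-0.92,0,0, 85,0.65,-0.92,0,0, 85,0.65,-0.92,0,0, 85,0.65,-0.92,0,0, 85,0.65,-0.92,0,0]'
python3 -m handwheel '[85,0,0,0,0, 85,0,0,0,0, 85,0,0,0,0, 85,0,0,0,0, 85,0,0,0,0]'
python3 - <<'E'
from h import *
im,d,P=snap("wrist","w1"); np.save("w1.npy",im); np.save("w1d.npy",d)
import pickle; pickle.dump(P,open("w1P.pkl","wb"))
hsv=cv2.cvtColor(im,cv2.COLOR_RGB2HSV)
for nm,m,z,a in [("black",(hsv[...,2]<60),8,80),("white",(hsv[...,1]<70)&(hsv[...,2]>120),8,200)]:
    for c in comps(m,a): print(nm,cv2.boundingRect(c),rect(c,"wrist",z,P))
E
```

```text
time_s: 0.6
tool_pos: [258.7, -568.7, 404.2]
tcp_rot: [-3.141, 0.0, -0.004]
ft_force: [-0.3, -0.1, 0.1]
width: 85.2
finger_force: 0.0
time_s: 1.1
tool_pos: [389.5, -383.3, 404.5]
tcp_rot: [-3.141, 0.0, -0.001]
ft_force: [2.2, -0.5, -0.6]
width: 85.0
finger_force: 0.0
time_s: 1.6
tool_pos: [519.6, -199.4, 404.4]
tcp_rot: [-3.142, 0.001, -0.0]
ft_force: [-0.4, -0.2, 0.7]
width: 85.1
finger_force: 0.0
time_s: 2.1
tool_pos: [518.2, -202.4, 404.7]
tcp_rot: [3.141, 0.0, -0.003]
ft_force: [1.2, -0.1, -0.1]
width: 85.2
finger_force: 0.0
black (359, 259, 16, 21) [380.7, -263.8, 32.6, 21.3, 0.049]
black (34, 259, 579, 141) [265.9, -203.2, 969.2, 262.9, 1.564]
black (422, 140, 96, 85) [504.5, -390.7, 106.5, 64.9, -0.895]
black (276, 107, 14, 84) [548.6, -153.9, 102.7, 6.9, 0.077]
black (334, 96, 12, 20) [600.7, -222.7, 21.5, 13.1, 0.019]
black (196, 94, 62, 92) [559.4, -86.5, 109.2, 65.1, 0.021]
black (27, 59, 70, 14) [646.1, 94.2, 76.8, 9.8, 1.403]
black (99, 52, 52, 15) [654.1, 20.7, 56.5, 11.2, 1.318]
black (163, 42, 44, 23) [657.5, -46.9, 47.2, 20.6, -1.502]
black (0, 31, 16, 27) [665.6, 14
[... 509 characters left out ...]
83, 24) [226.2, -201.5, 284.3, 45.9, 1.564]
white (0, 255, 25, 17) [393.6, 238.0, 40.9, 17.8, -1.295]
white (326, 219, 79, 81) [393.3, -260.6, 112.7, 67.5, -0.492]
white (436, 179, 37, 35) [487.7, -373.9, 39.8, 33.8, -0.898]
white (518, 171, 122, 229) [315.5, -581.2, 445.3, 172.3, 0.317]
white (468, 156, 38, 36) [517.6, -411.4, 39.4, 33.6, -0.896]
white (349, 80, 41, 45) [604.4, -257.6, 40.4, 34.5, -0.599]
white (373, 41, 44, 48) [644.0, -284.6, 40.1, 34.2, -0.605]
white (18, 8, 78, 51) [676.5, 92.3, 77.1, 46.6, -1.494]
white (24, 1, 268, 254) [556.9, -7.5, 283.4, 281.0, -1.49]
white (559, 0, 81, 147) [629.4, -543.7, 155.2, 101.9, -0.003]
white (91, 0, 72, 52) [682.9, 9.7, 78.9, 46.9, -1.49]
```

View pics/w1.png

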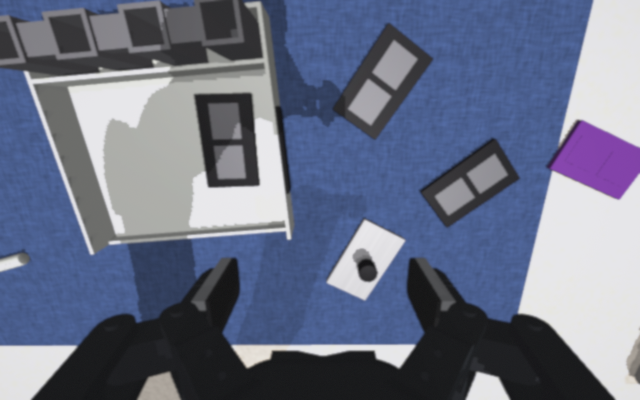

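```bash
cat > pl.py <<'E'
from h import *
import sys
# plate: windows (light, low sat blobs ~40x34mm) on plane z; pairs -> centre, angle
def plates(z,name=None,amin=150):
    im,d,P=snap("wrist",name); hsv=cv2.cvtColor(im,cv2.COLOR_RGB2HSV)
    W=[]
    for c in comps((hsv[...,1]<80)&(hsv[...,2]>90),amin):
        r=rect(c,"wrist",z,P)
        if abs(r[2]-39)<6 and abs(r[3]-33)<6: W.append(r)
    for i in range(len(W)):
        for j in range(i):
            a,b=np.array(W[i][:2]),np.array(W[j][:2])
            if abs(np.linalg.norm(a-b)-48)<4:
                v=a-b if a[0]>b[0] else b-a
                print("plate",np.round((a+b)/2,1).tolist(),round(float(np.arctan2(v[1],v[0])),3))
    return im,P
E
python3 -m handwheel '[85,-0.08,0.95,0.3,0, 85,-0.08,0.95,0.3,0, 85,-0.08,0.95,0.3,0, 85,-0.08,0.95,0.3,0, 85,-0.08,0.95,0.3,0]'
python3 -m handwheel '[85,0,0,0.3,0.857, 85,0,0,0.3,0.857, 85,0,0,0.3,0.857, 85,0,0,0.3,0.857, 85,0,0,0.3,0.857]'
python3 -m handwheel '[80,0,0,0.3,0.857, 78,0,0,0.3,0.857, 77,0,0,0.3,0.857, 77,0,0,0.3,0.857, 77,0,0,0.3,0.857]'
python3 - <<'E'
from pl import *
im=np.load("w1.npy")
import pickle; P=pickle.load(open("w1P.pkl","rb"))
hsv=cv2.cvtColor(im,cv2.COLOR_RGB2HSV)
for c in comps((hsv[...,1]<80)&(hsv[...,2]>90),150):
    x,y,w,h=cv2.boundingRect(c)
    if 190<x<260 and 90<y<190: print("stackwin z20",rect(c,"wrist",20,P))
for c in comps(hsv[...,2]<60,3000)[:9]:
    if cv2.boundingRect(c)[0]==196: print("stack z20",rect(c,"wrist",20,P))
print(get_obs()["joint_pos"])
plates(8,"w2"); go(502.6,-392.7,169,-0.897)
E
```

```text
time_s: 2.65
tool_pos: [502.1, -393.1, 344.3]
tcp_rot: [3.141, -0.0, -0.001]
ft_force: [-0.3, -1.7, 0.7]
width: 85.1
finger_force: 0.0
time_s: 3.15
tool_pos: [502.4, -391.6, 284.2]
tcp_rot: [3.142, 0.0, -0.454]
ft_force: [-0.6, 1.0, -0.2]
width: 84.8
finger_force: 0.0
time_s: 3.65
tool_pos: [502.5, -391.6, 224.3]
tcp_rot: [-3.142, -0.0, -0.902]
ft_force: [0.1, 0.8, 0.9]
width: 77.1
finger_force: 0.0
stack z20 [560.6, -90.3, 105.6, 63.0, 0.021]
[ 0.49731607  0.95235088  0.17187105  1.65676448 -0.26739055  0.55530449
 -1.64695725]
plate [502.4, -392.3] -0.896
at [502.0, -390.8, 222.3] yaw -0.905 shift units [0.046, 0.018, 1.331] turn units -0.08 | shift after turn:[0.046, 0.018, 1.331]
```

```bash

python3 -m handwheel '[77,0,0,0.4,0, 77,0,0,0.4,0, 77,0,0,0.3,0, 77,0,0,0.2,0, 77,0,0,0.08,0]'
python3 -m handwheel '[50,0,0,0,0, 50,0,0,0,0, 50,0,0,0,0, 50,0,0,0,0, 50,0,0,0,0]' 60
python3 -m handwheel '[50,0,0,-0.2,0, 50,0,0,-0.3,0, 50,0,0,-0.5,0, 50,0,0,-0.5,0, 50,0,0,-0.5,0]'
python3 - <<'E'
from pl import *
plates(28,"w3")
E
```

```text
time_s: 4.2
tool_pos: [502.5, -390.9, 168.3]
tcp_rot: [3.141, 0.002, -0.898]
ft_force: [-0.1, 0.2, -0.5]
width: 77.0
finger_force: 0.0
time_s: 4.7
tool_pos: [503.0, -391.1, 169.8]
tcp_rot: [-3.141, -0.0, -0.898]
ft_force: [0.2, -0.4, 1.0]
width: 62.8
finger_force: 65.6
time_s: 5.2
tool_pos: [502.8, -391.2, 251.4]
tcp_rot: [-3.141, -0.001, -0.898]
ft_force: [-0.8, 0.1, -0.9]
width: 62.9
finger_force: 65.7
```

View pics/w3.png

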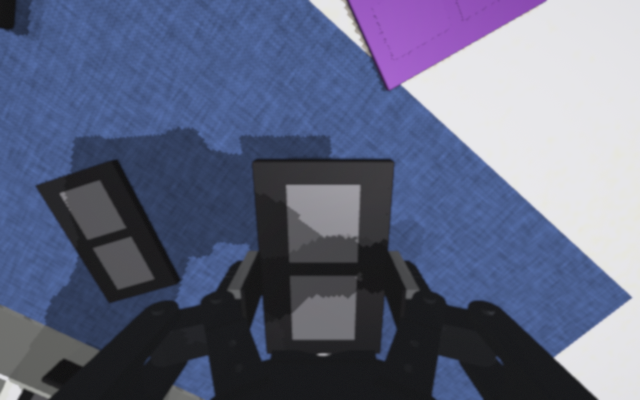

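```bash
python3 - <<'E'
from h import *
import pickle; P=pickle.load(open("w1P.pkl","rb")); im=np.load("w1.npy")
c=im[85:195,180:285]; cv2.imwrite("pics/c1.png",cv2.resize(c[:,:,::-1],None,fx=5,fy=5,interpolation=cv2.INTER_CUBIC))
v=im.max(2)
print(v[121,190:270].tolist()); print(v[162,190:270].tolist())
E
```

```text
[180, 180, 179, 180, 180, 178, 168, 136, 92, 53, 36, 34, 36, 36, 35, 34, 36, 36, 38, 51, 73, 89, 97, 99, 98, 99, 99, 100, 99, 100, 100, 101, 100, 101, 101, 101, 100, 101, 101, 101, 100, 102, 101, 101, 102, 101, 102, 102, 98, 83, 63, 46, 40, 39, 38, 39, 38, 38, 40, 39, 40, 38, 40, 80, 146, 207, 230, 235, 235, 235, 235, 235, 235, 234, 234, 232, 229, 225, 222, 215]
[177, 177, 177, 177, 177, 178, 178, 177, 178, 178, 178, 176, 166, 137, 93, 54, 36, 34, 34, 33, 33, 33, 33, 34, 42, 64, 92, 116, 135, 146, 150, 150, 151, 151, 150, 151, 151, 151, 151, 150, 152, 151, 152, 153, 153, 153, 154, 153, 154, 154, 154, 153, 148, 130, 99, 68, 54, 52, 52, 53, 52, 53, 53, 53, 53, 53, 67, 128, 196, 228, 234, 235, 236, 235, 235, 235, 235, 236, 235, 235]
```

View pics/c1.png

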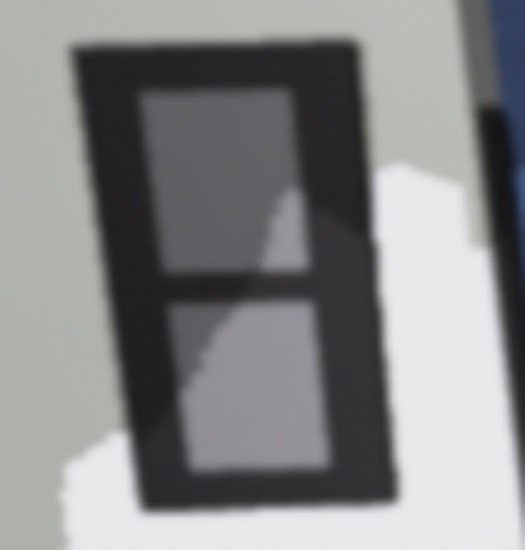

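```bash
python3 - <<'E'
from h import *
import pickle; P=pickle.load(open("w1P.pkl","rb"))
c=np.array([[140,92],[292,90],[163,271],[310,270],[170,303],[314,301],[188,470],[330,466]])/5+[180-.4,85-.4]
w=ray("wrist",c,20,P); print(np.round(w,1).tolist(), w.mean(0))
v=w[:4].mean(0)-w[4:].mean(0); print(v,np.arctan2(v[1],v[0]))
# tray edges in w1: right wall top outer etc
E
python3 - <<'E'
from h import *; go(560.5,-88,249.5,0.05)
E
```

```text
[[604.2, -71.1], [604.4, -105.9], [564.0, -71.5], [564.1, -106.4], [556.5, -72.3], [556.8, -106.7], [515.8, -71.9], [516.6, -107.1]] [560.31056703 -89.1294141 ]
[47.7484224   0.74323485] 0.015564384993369288
at [503.7, -392.1, 254.7] yaw -0.898 shift units [-5.063, -5.847, 0.131] turn units -9.05 | shift after turn:[1.797, -7.522, 0.131]
```

```bash

python3 -m handwheel '[50,0,0,0,-0.872, 50,0,0,0,-0.872, 50,0,0,0,-0.872, 50,0,0,0,-0.872, 50,0,0,0,-0.872]'
python3 -m handwheel '[50,0,0,0,-0.872, 50,0,0,0,-0.872, 50,0,0,0,-0.872, 50,0,0,0,-0.872, 50,0,0,0,-0.872]'
python3 -m handwheel '[50,0.155,-0.753,0,0, 50,0.155,-0.753,0,0, 50,0.155,-0.753,0,0, 50,0.155,-0.753,0,0, 50,0.155,-0.753,0,0]'
python3 -m handwheel '[50,0.155,-0.753,0,0, 50,0.155,-0.753,0,0, 50,0.155,-0.753,0,0, 50,0.155,-0.753,0,0, 50,0.155,-0.753,0,0]'
python3 -m handwheel '[50,0,0,0,0, 50,0,0,0,0, 50,0,0,0,0, 50,0,0,0,0, 50,0,0,0,0]'
python3 - <<'E'
from h import *; go(560.3,-89.1,190.5,0.015); snap("wrist","w4")
E
```

```text
time_s: 5.75
tool_pos: [502.8, -391.1, 250.1]
tcp_rot: [3.141, -0.001, -0.438]
ft_force: [0.4, 0.3, -0.7]
width: 62.8
finger_force: 65.7
time_s: 6.25
tool_pos: [502.7, -391.2, 250.0]
tcp_rot: [3.141, -0.0, 0.019]
ft_force: [0.2, 1.1, -0.7]
width: 62.8
finger_force: 65.7
time_s: 6.75
tool_pos: [531.7, -239.0, 250.1]
tcp_rot: [3.141, -0.001, 0.015]
ft_force: [0.3, 0.7, -0.8]
width: 62.7
finger_force: 65.7
time_s: 7.25
tool_pos: [560.5, -87.9, 250.1]
tcp_rot: [3.141, -0.001, 0.015]
ft_force: [-0.4, -0.2, -1.0]
width: 62.5
finger_force: 65.7
time_s: 7.75
tool_pos: [560.0, -90.2, 249.6]
tcp_rot: [3.141, -0.0, 0.013]
ft_force: [0.0, 0.4, -0.4]
width: 62.5
finger_force: 65.7
at [560.0, -90.2, 249.6] yaw 0.013 shift units [0.007, -0.027, 1.477] turn units -0.02 | shift after turn:[0.007, -0.027, 1.477]
```

View pics/w4.png

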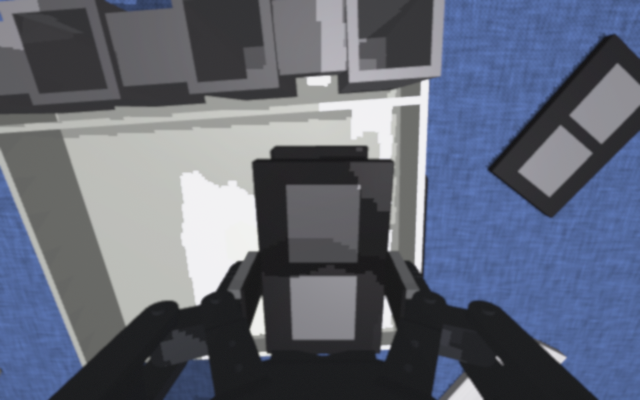

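```bash

python3 -m handwheel '[50,0,0,0.4,0, 50,0,0,0.4,0, 50,0,0,0.3,0, 50,0,0,0.2,0, 50,0,0,0.15,0]'
python3 -m handwheel '[50,0,0,0.02,0, 70,0,0,0,0, 70,0,0,0,0, 70,0,0,0,0, 70,0,0,0,0]'
python3 -m handwheel '[70,0,0,-0.3,0, 70,0,0,-0.5,0, 70,0,0,-1,0, 70,0,0,-1,0, 70,0,0,-1,0]'
python3 -m handwheel '[70,-0.5,0,-0.5,0, 70,-0.5,0,0,0, 70,-0.5,0,0,0, 70,-0.5,0,0,0, 70,0,0,0,0]'
python3 - <<'E'
from pl import *; im,P=plates(28,"w5"); plates(8); go(624.2,-271.1,250,-.599)
E
```

```text
time_s: 8.3
tool_pos: [560.1, -89.1, 190.8]
tcp_rot: [3.142, 0.0, 0.015]
ft_force: [-0.2, 0.5, -1.6]
width: 63.0
finger_force: 65.7
time_s: 8.8
tool_pos: [560.4, -89.0, 191.1]
tcp_rot: [3.141, -0.001, 0.015]
ft_force: [-0.3, -0.8, -0.0]
width: 69.9
finger_force: 0.0
time_s: 9.3
tool_pos: [559.9, -88.9, 345.1]
tcp_rot: [3.141, -0.0, 0.015]
ft_force: [0.2, 0.3, -0.2]
width: 69.9
finger_force: 0.0
time_s: 9.8
tool_pos: [477.5, -90.4, 363.5]
tcp_rot: [3.142, 0.003, 0.014]
ft_force: [-0.7, -0.1, -0.6]
width: 69.9
finger_force: 0.0
plate [619.8, -259.9] -0.602
plate [624.0, -271.2] -0.601
at [480.6, -90.2, 363.5] yaw 0.015 shift units [3.52, 4.577, 2.838] turn units 5.86 | shift after turn:[5.514, 1.712, 2.838]
```

View pics/w5.png

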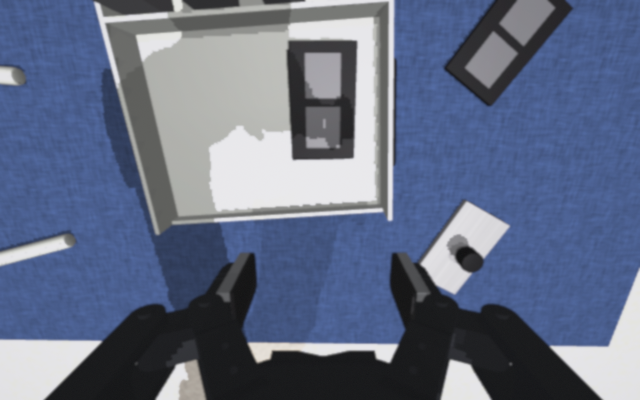

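```bash
python3 - <<'E'
from h import *
import pickle
P=camera_params("wrist"); im=cv2.imread("pics/w5.png"); pickle.dump(P,open("w5P.pkl","wb"))
h=cv2.cvtColor(im,cv2.COLOR_BGR2HSV); blue=(h[...,1]>90)
# right outer edge: scan rows for white->blue transition near 393 ; left near line
R=[];L=[];F=[]
for r in list(range(8,55,3))+list(range(170,212,3)):
    x=380+np.argmax(blue[r,380:420]); R.append([x-.5,r])
for r in range(10,225,5):
    x0=int(97+(r-5)*60/229)-15; s=blue[r,x0:x0+40]; i=np.where(~s&(np.arange(40)>3))[0]
    if len(i): L.append([x0+i[0]-.5,r])
R=ray("wrist",R,48,P);L=ray("wrist",L,48,P)
for n,q in(("R",R),("L",L)):
    vx,vy,x0,y0=cv2.fitLine(q.astype(np.float32),cv2.DIST_HUBER,0,.01,.01).ravel(); a=np.arctan(vy/vx); y=y0+(550-x0)*np.tan(a); print(n,"yaw",a,"y at x=550",y)
for uv in ([393,219],[157,234]): print(ray("wrist",uv,48,P))
# stack plate edges: black mask at z=28
for c in comps((h[...,2]<75)[30:170,270:375],1500):
    c=c+np.array([270,30]); print(rect(c,"wrist",28,P))
for uv in ([388,8],[388,2],[250,14],[110,22]): print(uv,ray("wrist",uv,48,P), im[uv[1],uv[0]])
E
```

```text
R yaw 0.081529714 y at x=550 -155.83635
L yaw 0.081469476 y at x=550 97.524345
[[ 452.26859155 -163.46242475]]
[[432.09698813  84.52795117]]
[565.7, -87.6, 107.8, 63.4, 0.02]
[388, 8] [[ 641.79562372 -142.75587043]] [152 151 151]
[388, 2] [[ 646.1365277  -142.40092691]] [164 163 162]
[250, 14] [[635.75847209 -26.30103748]] [89 91 91]
[110, 22] [[628.14559875  93.28367821]] [178 176 175]
```

```bash

python3 -m handwheel '[77,0.44,0.572,0.2,0, 77,0.44,0.572,0.2,0, 77,0.44,0.572,0.2,0, 77,0.44,0.572,0.2,0, 77,0.44,0.572,0.2,0]'
python3 -m handwheel '[77,0.44,0.572,0.3,0, 77,0.44,0.572,0.3,0, 77,0.44,0.572,0.3,0, 77,0,0,0.2,0.9, 77,0,0,0.2,0.9]'
python3 -m handwheel '[77,0,0,0.2,0.82, 77,0,0,0.2,0.82, 77,0,0,0.2,0.82, 77,0,0,0.2,0.8, 77,0,0,0.2,0.8]'
python3 -m handwheel '[77,0,0,0.12,0, 77,0,0,0,0, 77,0,0,0,0, 77,0,0,0,0, 77,0,0,0,0]'
python3 - <<'E'
from pl import *; plates(8); go(624.1,-271.2,169.5,-.601)
E
```

```text
time_s: 10.4
tool_pos: [571.9, -204.2, 322.6]
tcp_rot: [3.141, -0.002, 0.016]
ft_force: [-0.2, 0.6, 0.3]
width: 76.9
finger_force: 0.0
time_s: 10.9
tool_pos: [625.0, -272.2, 270.0]
tcp_rot: [3.141, -0.002, -0.178]
ft_force: [0.7, 1.0, 0.5]
width: 76.9
finger_force: 0.0
time_s: 11.4
tool_pos: [625.1, -270.9, 230.4]
tcp_rot: [-3.141, -0.002, -0.601]
ft_force: [0.1, 0.8, -0.1]
width: 77.2
finger_force: 0.0
time_s: 11.9
tool_pos: [624.0, -271.2, 226.4]
tcp_rot: [-3.141, -0.001, -0.598]
ft_force: [-0.3, 0.6, -0.4]
width: 77.1
finger_force: 0.0
at [624.0, -271.2, 226.4] yaw -0.598 shift units [0.004, -0.001, 1.421] turn units 0.03 | shift after turn:[0.004, -0.001, 1.421]
```

```bash

python3 -m handwheel '[77,0,0,0.4,0, 77,0,0,0.4,0, 77,0,0,0.3,0, 77,0,0,0.2,0, 77,0,0,0.11,0]'
python3 -m handwheel '[50,0,0,0,0, 50,0,0,0,0, 50,0,0,0,0, 50,0,0,0,0, 50,0,0,0,0]' 60
python3 -m handwheel '[50,0,0,-0.2,0, 50,0,0,-0.3,0, 50,0,0,-0.5,0, 50,0,0,-0.5,0, 50,0,0,-0.5,0]'
python3 -m handwheel '[50,0,0,0,-0.84, 50,0,0,0,-0.84, 50,0,0,0,-0.84, 50,0,0,0,-0.84, 50,0,0,0,-0.84]'
python3 -m handwheel '[50,0,0,0,-0.84, 50,0,0,0,-0.84, 50,0,0,0,0, 50,0,0,0,0, 50,0,0,0,0]'
python3 -m handwheel '[50,-0.253,-0.763,0,0, 50,-0.253,-0.763,0,0, 50,-0.253,-0.763,0,0, 50,-0.253,-0.763,0,0, 50,-0.253,-0.763,0,0]'
python3 -m handwheel '[50,-0.253,-0.763,0,0, 50,0,0,0,0, 50,0,0,0,0, 50,0,0,0,0, 50,0,0,0,0]'
python3 - <<'E'
from pl import *; go(560.3,-89.1,198.5,0.015)
E
```

```text
time_s: 12.45
tool_pos: [623.4, -270.8, 167.8]
tcp_rot: [3.141, 0.002, -0.598]
ft_force: [0.3, 0.6, 0.1]
width: 77.1
finger_force: 0.0
time_s: 12.95
tool_pos: [623.9, -271.0, 169.7]
tcp_rot: [-3.142, -0.0, -0.598]
ft_force: [0.5, -0.8, -0.1]
width: 62.8
finger_force: 65.5
time_s: 13.45
tool_pos: [623.9, -271.2, 251.5]
tcp_rot: [-3.141, -0.001, -0.599]
ft_force: [0.2, -0.5, -1.1]
width: 62.9
finger_force: 65.6
time_s: 13.95
tool_pos: [623.9, -271.3, 250.9]
tcp_rot: [3.141, -0.001, -0.155]
ft_force: [0.3, -0.3, -0.8]
width: 62.9
finger_force: 65.6
time_s: 14.45
tool_pos: [623.9, -271.1, 250.0]
tcp_rot: [3.141, -0.0, 0.016]
ft_force: [0.6, 0.2, -0.8]
width: 62.9
finger_force: 65.6
time_s: 14.95
tool_pos: [570.2, -118.2, 249.8]
tcp_rot: [3.141, -0.001, 0.016]
ft_force: [0.2, -0.4, -1.3]
width: 62.6
finger_force: 65.7
time_s: 15.45
tool_pos: [560.2, -90.4, 249.6]
tcp_rot: [3.14, -0.001, 0.015]
ft_force: [-0.1, 0.0, -1.0]
width: 62.7
finger_force: 65.7
at [560.2, -90.4, 249.6] yaw 0.015 shift units [0.003, -0.034, 1.278] turn units 0.0 | shift after turn:[0.003, -0.034, 1.278]
```

```bash

python3 -m handwheel '[50,0,-0.02,0.4,0, 50,0,0,0.3,0, 50,0,0,0.3,0, 50,0,0,0.15,0, 50,0,0,0.12,0]'
python3 -m handwheel '[50,0,0,0.02,0, 70,0,0,0,0, 70,0,0,0,0, 70,0,0,0,0, 70,0,0,0,0]'
python3 -m handwheel '[70,0,0,-0.3,0, 70,0,0,-0.5,0, 70,0,0,-1,0, 70,0,0,-1,0, 70,0,0,-0.5,0]'
python3 -m handwheel '[70,-0.7,0.7,0,0, 70,-0.7,0.7,0,0, 70,-0.7,0.7,0,0, 70,-0.7,0.7,0,0, 70,-0.7,0.7,0,0]'
python3 -m handwheel '[70,-0.7,0.7,0,0, 70,0,0,0,0.97, 70,0,0,0,0.97, 70,0,0,0,0.97, 70,0,0,0,0.97]'
python3 -m handwheel '[60,0,0,0,0.97, 60,0,0,0,0, 60,0,0,0,0, 60,0,0,0,0, 60,0,0,0,0]'
python3 - <<'E'
from h import *
im,d,P=snap("wrist","w6"); hsv=cv2.cvtColor(im,cv2.COLOR_RGB2HSV)
for c in comps((hsv[...,1]<70)&(hsv[...,2]>110),500): print(cv2.boundingRect(c),rect(c,"wrist",8,P))
for c in comps((hsv[...,2]<70),100): print("k",cv2.boundingRect(c),rect(c,"wrist",40,P))
go(393.3,-260.6,185,-.492)
E
```

```text
time_s: 15.95
tool_pos: [559.8, -88.4, 197.9]
tcp_rot: [3.142, 0.001, 0.017]
ft_force: [0.1, 1.1, -0.2]
width: 63.1
finger_force: 65.7
time_s: 16.45
tool_pos: [560.1, -88.2, 198.3]
tcp_rot: [3.141, -0.001, 0.017]
ft_force: [-0.4, 0.0, -0.6]
width: 70.1
finger_force: 0.0
time_s: 16.95
tool_pos: [560.5, -88.4, 334.1]
tcp_rot: [3.141, -0.005, 0.017]
ft_force: [0.8, -0.5, -0.1]
width: 70.1
finger_force: 0.0
time_s: 17.45
tool_pos: [421.1, -231.6, 330.9]
tcp_rot: [3.141, -0.001, 0.018]
ft_force: [0.5, -0.3, 1.3]
width: 69.6
finger_force: 0.0
time_s: 17.95
tool_pos: [394.7, -259.2, 330.8]
tcp_rot: [-3.142, -0.001, -0.394]
ft_force: [0.5, 0.3, 0.3]
width: 69.7
finger_force: 0.0
time_s: 18.45
tool_pos: [394.8, -259.1, 330.1]
tcp_rot: [-3.141, -0.0, -0.49]
ft_force: [-0.6, -0.0, 0.5]
width: 60.0
finger_force: 0.0
(167, 374, 50, 26) [241.4, 19.9, 67.8, 43.0, 1.079]
(429, 354, 52, 46) [89.4, -277.4, 101.0, 52.5, 0.095]
(261, 299, 133, 62) [206.2, -173.4, 171.6, 84.5, 1.557]
(293, 136, 67, 104) [392.9, -261.1, 109.6, 66.7, -0.491]
(9, 68, 61, 61) [597.8, -66.1, 43.6, 36.8, 0.017]
(423, 0, 217, 400) [212.8, -422.0, 510.3, 235.5, -0.171]
(0, 0, 219, 313) [549.6, -12.3, 291.1, 232.4, -1.493]
k (52, 251, 542, 149) [261.8, -187.8, 641.4, 194.5, 1.079]
k (314, 183, 24, 28) [395.4, -262.0, 26.0, 21.4, -0.491]
k (0, 46, 149, 147) [555.4, -100.6, 113.9, 78.1, 0.025]
k (80, 39, 97, 108) [550.1, -160.7, 101.8, 13.6, 0.079]
at [394.8, -259.1, 330.0] yaw -0.49 shift units [-0.016, 0.051, 3.626] turn units 0.02 | shift after turn:[-0.016, 0.051, 3.626]
```

View pics/w6.png

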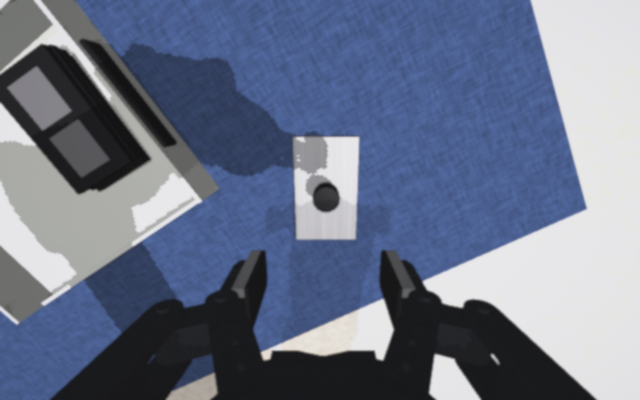

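```bash

python3 -m handwheel '[60,-0.02,0.06,0.9,0, 60,0,0,0.9,0, 60,0,0,0.9,0, 60,0,0,0.6,0, 60,0,0,0.31,0]'
python3 -m handwheel '[15,0,0,0,0, 15,0,0,0,0, 15,0,0,0,0, 15,0,0,0,0, 15,0,0,0,0]' 60
python3 -m handwheel '[15,0,0,-0.2,0, 15,0,0,-0.3,0, 15,0,0,-0.5,0, 15,0,0,-0.7,0, 15,0,0,-0.7,0]'
python3 -m handwheel '[15,0,0,0,-0.97, 15,0,0,0,-0.97, 15,0,0,0,-0.97, 15,0,0,0,-0.97, 15,0,0,0,-0.97]'
python3 -m handwheel '[15,0,0,0,0, 15,0,0,0,0, 15,0,0,0,0, 15,0,0,0,0, 15,0,0,0,0]'
python3 - <<'E'
from h import *
im,d,P=snap("wrist","w7"); hsv=cv2.cvtColor(im,cv2.COLOR_RGB2HSV)
go(560.7,-88.4,250,.015)
E
```

```text
time_s: 19.0
tool_pos: [392.6, -260.6, 183.6]
tcp_rot: [-3.141, 0.003, -0.49]
ft_force: [0.3, 0.1, 0.9]
width: 60.0
finger_force: 0.0
time_s: 19.5
tool_pos: [393.3, -261.0, 186.6]
tcp_rot: [3.141, -0.002, -0.49]
ft_force: [1.0, 0.1, 7.1]
width: 24.5
finger_force: 59.1
time_s: 20.0
tool_pos: [392.7, -260.6, 283.1]
tcp_rot: [-3.141, 0.0, -0.491]
ft_force: [0.5, -0.2, -1.6]
width: 23.9
finger_force: 58.9
time_s: 20.5
tool_pos: [392.8, -260.7, 282.5]
tcp_rot: [3.141, -0.0, 0.022]
ft_force: [-0.1, 0.2, -1.3]
width: 24.2
finger_force: 58.9
time_s: 21.0
tool_pos: [393.0, -260.8, 281.5]
tcp_rot: [3.141, 0.0, 0.017]
ft_force: [-1.0, -1.1, -1.8]
width: 24.2
finger_force: 58.9
at [393.0, -260.8, 281.5] yaw 0.017 shift units [4.265, -4.239, 0.788] turn units 0.02 | shift after turn:[4.257, -4.247, 0.788]
```

View pics/w7.png

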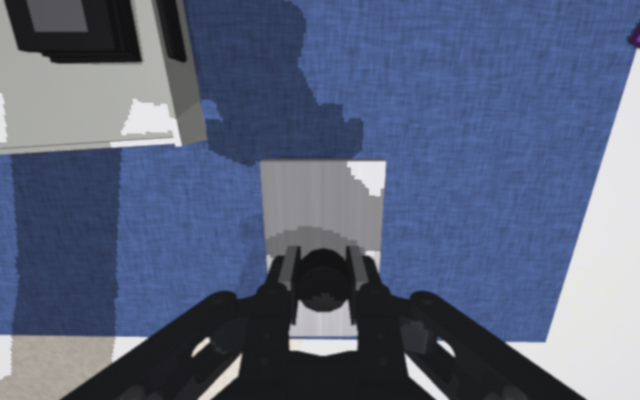

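```bash

python3 -m handwheel '[15,0.71,-0.707,0,0, 15,0.71,-0.707,0,0, 15,0.71,-0.707,0,0, 15,0.71,-0.707,0,0, 15,0.71,-0.707,0,0]'
python3 -m handwheel '[15,0.71,-0.707,0,0, 15,0,0,0,0, 15,0,0,0,0, 15,0,0,0.4,0, 15,0,0,0.4,0]'
python3 -m handwheel '[15,0,0,0.3,0, 15,0,0,0.2,0, 15,0,0,0.15,0, 15,0,0,0,0, 15,0,0,0,0]'
python3 - <<'E'
from h import *
go(560.7,-88.4,222.5,.015); print(get_obs()["ft_force"])
E
```

```text
time_s: 21.55
tool_pos: [533.5, -115.6, 281.4]
tcp_rot: [3.142, 0.0, 0.017]
ft_force: [0.5, -0.2, -2.5]
width: 23.9
finger_force: 59.1
time_s: 22.05
tool_pos: [559.6, -89.7, 249.4]
tcp_rot: [3.14, 0.0, 0.015]
ft_force: [-0.2, -0.7, -1.7]
width: 24.2
finger_force: 59.1
time_s: 22.55
tool_pos: [560.5, -88.4, 223.7]
tcp_rot: [3.141, -0.0, 0.017]
ft_force: [-0.8, -0.5, -2.4]
width: 24.1
finger_force: 59.4
at [560.5, -88.4, 223.7] yaw 0.017 shift units [0.004, -0.0, 0.029] turn units 0.02 | shift after turn:[0.004, -0.0, 0.029]
[-0.7889711  -0.47839821 -2.3897846 ]
```

```bash

python3 -m handwheel '[15,0,0,0.03,0, 45,0,0,0,0, 45,0,0,0,0, 45,0,0,0,0, 45,0,0,-0.2,0]'
python3 -m handwheel '[45,0,0,-0.5,0, 45,0,0,-1,0, 45,0,0,-0.6,0, 35,-0.74,0.05,0,0, 35,-0.74,0.05,0,0]'
python3 -m handwheel '[30,-0.74,0.05,0,-0.62, 30,0,0,0,0, 30,0,0,0,0, 30,0,0,0,0, 30,0,0,0,0]'
python3 - <<'E'
from h import *
im,d,P=snap("wrist","w8"); go(472,-96,180,.0815)
E
```

```text
time_s: 23.05
tool_pos: [560.1, -88.1, 229.9]
tcp_rot: [-3.141, 0.002, 0.017]
ft_force: [-0.7, 0.3, -0.1]
width: 44.7
finger_force: 0.0
time_s: 23.55
tool_pos: [501.3, -93.2, 315.9]
tcp_rot: [3.141, -0.004, 0.018]
ft_force: [-0.7, 0.7, -0.2]
width: 35.1
finger_force: 0.0
time_s: 24.05
tool_pos: [472.9, -95.5, 314.4]
tcp_rot: [3.141, -0.002, 0.083]
ft_force: [-0.3, -0.0, -0.2]
width: 29.9
finger_force: 0.0
at [472.7, -95.6, 314.4] yaw 0.083 shift units [-0.018, 0.009, 3.359] turn units 0.01 | shift after turn:[-0.018, 0.009, 3.359]
```

View pics/w8.png

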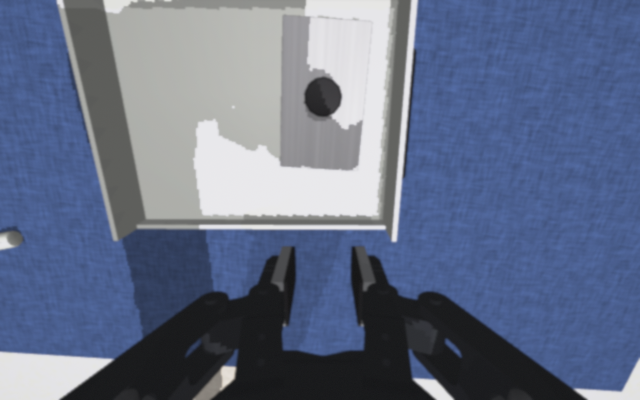

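```bash
python3 - <<'E'
from h import *
P=camera_params("wrist"); w=ray("wrist",[[396,241],[118,240]],48,P); print(w,"centre",w.mean(0)+125*np.array([np.cos(.0815),np.sin(.0815)]), "yaw",np.arctan2(-(w[1]-w[0])[0],(w[1]-w[0])[1]), np.linalg.norm(w[1]-w[0]))
c=np.array([[283,15],[372,20],[359,170],[281,165]])
q=ray("wrist",c,44,P); print("cover",q.round(1).tolist(),q.mean(0), "long yaw",np.arctan2(*(q[0]+q[1]-q[2]-q[3])[::-1]))
E
```

```text
[[ 446.36671724 -162.25822592]
 [ 427.67059902   81.76223041]] centre [561.60374724 -30.07177199] yaw 0.07646761960490647 244.7356286769808
cover [[612.7, -55.5], [614.8, -119.1], [506.0, -122.8], [505.0, -58.1]] [559.62611109 -88.87662577] long yaw 0.028837778991020004
```

```bash

python3 -m handwheel '[30,0,0,0.9,0, 30,0,0,0.9,0, 30,0,0,0.8,0, 30,0,0,0.5,0, 30,0,0,0.26,0]'
python3 -m handwheel '[30,0,0,0,0, 30,0.1,0,0,0, 30,0.1,0,0,0, 30,0.1,0,0,0, 30,0.1,0,0,0]'
python3 -m handwheel '[30,0.08,0,0,0, 30,0.08,0,0,0, 30,0.08,0,0,0, 30,0.08,0,0,0, 30,0.08,0,0,0]'
python3 -m handwheel '[30,0.06,0,0,0, 30,0.06,0,0,0, 30,0.06,0,0,0, 30,0.06,0,0,0, 30,0.06,0,0,0]'
```

```text
time_s: 24.6
tool_pos: [471.9, -95.5, 178.0]
tcp_rot: [-3.141, 0.002, 0.083]
ft_force: [0.8, 0.0, 0.6]
width: 30.3
finger_force: 0.0
time_s: 25.1
tool_pos: [488.5, -94.4, 180.6]
tcp_rot: [3.141, -0.002, 0.082]
ft_force: [-0.6, 0.3, 0.2]
width: 29.7
finger_force: 0.0
time_s: 25.6
tool_pos: [501.5, -93.8, 179.8]
tcp_rot: [3.141, 0.006, 0.081]
ft_force: [-5.4, -0.5, 2.9]
width: 29.7
finger_force: 2.5
time_s: 26.1
tool_pos: [514.8, -92.1, 179.7]
tcp_rot: [-3.141, 0.003, 0.082]
ft_force: [-6.7, -1.4, 3.7]
width: 30.1
finger_force: 3.7
```

```bash

python3 -m handwheel '[30,0.04,0,0,0, 30,0.04,0,0,0, 30,0,0,0,0, 30,0,0,0,0, 30,0,0,0,0]'
python3 -m handwheel '[30,0.04,0,0,0, 30,0,0,0,0, 30,0.04,0,0,0, 30,0,0,0,0, 30,0,0,0,0]'
```

```text
time_s: 26.6
tool_pos: [516.2, -92.2, 179.7]
tcp_rot: [-3.141, 0.008, 0.082]
ft_force: [-9.9, -2.0, 5.6]
width: 29.9
finger_force: 4.8
time_s: 27.1
tool_pos: [517.5, -92.1, 179.6]
tcp_rot: [-3.14, 0.013, 0.081]
ft_force: [-12.6, -1.6, 9.8]
width: 29.9
finger_force: 6.7
```

```bash

python3 -m handwheel '[30,0.06,0,0,0, 30,0,0,0,0, 30,0.06,0,0,0, 30,0,0,0,0, 30,0,0,0,0]'
python3 -m handwheel '[30,0.06,0,0,0, 30,0,0,0,0, 30,0.06,0,0,0, 30,0,0,0,0, 30,0,0,0,0]'
python3 - <<'E'
from h import *
im,d,P=snap("wrist","w9"); cv2.imwrite("pics/w9.png",im[:,:,::-1])
E
```

```text
time_s: 27.6
tool_pos: [520.0, -92.0, 179.5]
tcp_rot: [-3.14, 0.019, 0.081]
ft_force: [-18.5, -1.7, 12.7]
width: 30.3
finger_force: 9.3
time_s: 28.1
tool_pos: [521.4, -91.9, 179.3]
tcp_rot: [-3.139, 0.028, 0.08]
ft_force: [-25.6, -2.4, 19.3]
width: 29.9
finger_force: 13.0
```

View pics/w9.png

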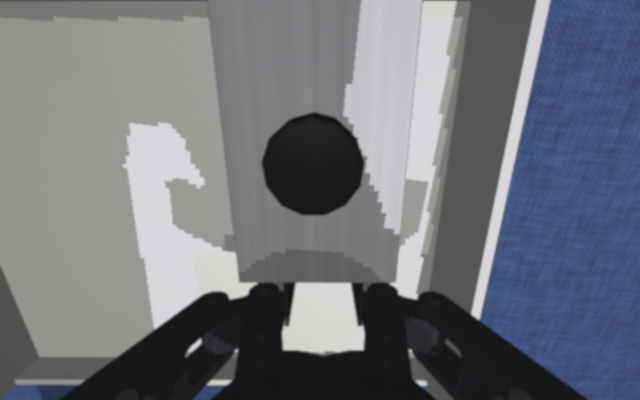

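```bash
python3 - <<'E'
from h import *
P=camera_params("wrist"); c,s=np.cos(.0815),np.sin(.0815)
def tr(q): d=q-np.array([562.7,-29]); return np.c_[d@[c,s],d@[-s,c]]
print(tr(ray("wrist",[[244,282],[396,282],[212,10],[424,10]],44,P)).round(1))
E
python3 -m handwheel '[30,-0.12,0,0,0, 30,-0.2,0,0,0, 30,-0.5,0,0,0, 30,0,0,-0.5,0, 30,0,0,-1,0]'
python3 -m handwheel '[30,0,0,-1,0, 30,0,0,-0.5,0, 30,0,0,0,0, 30,0,0,0,0, 30,0,0,0,0]'
python3 - <<'E'
from h import *
im,d,P=snap("wrist","w10"); np.save("w10d.npy",d)
c,s=np.cos(.0815),np.sin(.0815)
def tr(q): d=q-np.array([562.7,-29]); return np.c_[d@[c,s],d@[-s,c]]
hsv=cv2.cvtColor(im,cv2.COLOR_RGB2HSV)
# depth-based: points at z 40..48 -> cover top
K=P["intrinsics"];T=np.array(P["world_from_camera"])
v,u=np.mgrid[:400,:640]; X=np.stack([(u-K[0][2])/K[0][0]*d,(v-K[1][2])/K[1][1]*d,d],-1)@T[:3,:3].T+T[:3,3]
Z=X[...,2]; t=tr(X[...,:2].reshape(-1,2)).reshape(400,640,2)
inb=(d>0)&(abs(t[...,0])<120)&(abs(t[...,1])<116)
print(np.histogram(Z[inb],bins=np.arange(-4,60,4)))
m=inb&(Z>38)&(Z<50)&(t[...,0]<66)&(t[...,1]>-112); cs=comps(m,1500)
for k in cs:
    q=tr(X[k[:,0,1],k[:,0,0],:2]); print(cv2.minAreaRect(q.astype(np.float32)), q.min(0),q.max(0))
go(0,0,0)
E
```

```text
[[-38.6 -26.4]
 [-38.8 -88.5]
 [ 56.8 -25.7]
 [ 56.6 -89.2]]
time_s: 28.65
tool_pos: [499.8, -93.0, 238.9]
tcp_rot: [-3.141, -0.0, 0.083]
ft_force: [0.3, -0.4, 0.2]
width: 30.0
finger_force: 0.0
time_s: 29.15
tool_pos: [499.3, -93.2, 299.1]
tcp_rot: [-3.141, -0.0, 0.083]
ft_force: [-0.4, 0.2, -0.5]
width: 30.2
finger_force: 0.0
(array([    0, 38533,  5750,   324,   301,   362,   359,   486,   774,
         840,   682, 11363,  4767,   454,     0]), array([-4,  0,  4,  8, 12, 16, 20, 24, 28, 32, 36, 40, 44, 48, 52, 56]))
((13.466278076171875, -56.13261413574219), (65.21087646484375, 105.11426544189453), 89.87850952148438) [-39.05349412 -88.81665119] [ 65.9897143  -23.43057128]
at [499.0, -93.3, 298.8] yaw 0.083 shift units [-12.24, -3.355, 7.471] turn units -0.0 | shift after turn:[-12.24, -3.355, 7.471]
```

```bash

python3 -m handwheel '[30,0.71,-0.54,0,0, 30,0.71,-0.54,0,0, 30,0.71,-0.54,0,0, 30,0,0,0,-1, 30,0,0,0,-1]'
python3 -m handwheel '[30,0,0,0,-1, 30,0,0,0,-1, 30,0,0,0,-1, 30,0,0,0,-1, 30,0,0,0,-1]'
python3 -m handwheel '[30,0,0,0,-1, 30,0,0,0,-1, 30,0,0,0,-1, 30,0,0,0,-1, 30,0,0,0,-1]'
python3 -m handwheel '[30,0,0,0,-1, 30,0,0,0,-1, 30,0,0,0,-1, 30,0,0,0,0, 30,0,0,0,0]'
python3 - <<'E'
from h import *
go(579.1,-21.6,182,1.653)
E
```

```text
time_s: 29.7
tool_pos: [579.1, -20.3, 298.3]
tcp_rot: [-3.141, 0.001, 0.299]
ft_force: [-1.4, -0.6, -0.1]
width: 30.2
finger_force: 0.0
time_s: 30.2
tool_pos: [578.3, -21.9, 298.4]
tcp_rot: [-3.14, 0.001, 0.82]
ft_force: [1.1, -0.3, -0.4]
width: 29.6
finger_force: 0.0
time_s: 30.7
tool_pos: [578.3, -21.9, 298.4]
tcp_rot: [-3.14, -0.0, 1.343]
ft_force: [0.3, 0.3, 0.1]
width: 30.0
finger_force: 0.0
time_s: 31.2
tool_pos: [578.3, -22.0, 298.9]
tcp_rot: [-3.14, -0.001, 1.65]
ft_force: [-0.5, 0.1, -0.0]
width: 29.9
finger_force: 0.0
at [578.3, -22.0, 298.9] yaw 1.65 shift units [0.009, 0.02, 2.924] turn units -0.02 | shift after turn:[0.009, 0.02, 2.924]
```

```bash

python3 -m handwheel '[30,0,0,0.8,0, 30,0,0,0.8,0, 30,0,0,0.7,0, 30,0,0,0.4,0, 30,0,0,0.22,0]'
python3 -m handwheel '[30,0,0,0,0, 30,-0.1,0,0,0, 30,-0.1,0,0,0, 30,-0.1,0,0,0, 30,-0.1,0,0,0]'
python3 -m handwheel '[30,-0.08,0,0,0, 30,-0.08,0,0,0, 30,-0.08,0,0,0, 30,-0.08,0,0,0, 30,-0.08,0,0,0]'
python3 -m handwheel '[30,-0.06,0,0,0, 30,-0.06,0,0,0, 30,-0.06,0,0,0, 30,-0.06,0,0,0, 30,-0.06,0,0,0]'
python3 - <<'E'
from h import *
c,s=np.cos(.0815),np.sin(.0815); d=np.array(get_obs()["tool_pos"][:2])-[562.7,-29]; print(d@[c,s],d@[-s,c])
E
```

```text
time_s: 31.7
tool_pos: [577.8, -21.8, 181.2]
tcp_rot: [-3.139, 0.0, 1.652]
ft_force: [0.3, 0.3, -0.3]
width: 29.9
finger_force: 0.0
time_s: 32.2
tool_pos: [580.0, -38.7, 183.8]
tcp_rot: [3.14, 0.0, 1.652]
ft_force: [0.5, 0.9, 0.3]
width: 30.1
finger_force: 0.0
time_s: 32.7
tool_pos: [581.0, -51.5, 183.5]
tcp_rot: [3.141, -0.004, 1.655]
ft_force: [-1.7, 5.0, 4.6]
width: 30.0
finger_force: 3.3
time_s: 33.2
tool_pos: [582.0, -63.3, 183.5]
tcp_rot: [3.141, -0.004, 1.655]
ft_force: [-2.2, 5.2, 3.3]
width: 29.8
finger_force: 3.3
16.43609529255711 -35.761200161152956
```

```bash

python3 -m handwheel '[30,-0.06,0,0.02,0, 30,-0.06,0,0.02,0, 30,-0.06,0,0,0, 30,0,0,0,0, 30,0,0,0,0]'
python3 -m handwheel '[30,-0.05,0,0,0, 30,-0.05,0,0,0, 30,-0.05,0,0,0, 30,0,0,0,0, 30,0,0,0,0]'
python3 -m handwheel '[30,-0.05,0,0,0, 30,0,0,0,0, 30,-0.05,0,0,0, 30,0,0,0,0, 30,0,0,0,0]'
```

```text
time_s: 33.7
tool_pos: [582.6, -67.3, 183.1]
tcp_rot: [3.14, -0.008, 1.658]
ft_force: [-4.4, 12.3, 14.2]
width: 29.8
finger_force: 9.2
time_s: 34.2
tool_pos: [583.1, -72.4, 183.1]
tcp_rot: [3.139, -0.01, 1.658]
ft_force: [-5.0, 13.3, 14.0]
width: 29.8
finger_force: 10.0
time_s: 34.7
tool_pos: [583.2, -73.5, 183.2]
tcp_rot: [3.139, -0.014, 1.66]
ft_force: [-5.6, 19.0, 15.4]
width: 30.1
finger_force: 12.8
```

```bash
cat > st.py <<'E'
from h import *
C=np.array([562.7,-29]);c,s=np.cos(.0815),np.sin(.0815)
def tr(q): d=q-C; return np.stack([d@[c,s],d@[-s,c]],-1)
def cloud(name=None):
    im,d,P=snap("wrist",name); K=P["intrinsics"];T=np.array(P["world_from_camera"])
    v,u=np.mgrid[:400,:640]; X=np.stack([(u-K[0][2])/K[0][0]*d,(v-K[1][2])/K[1][1]*d,d],-1)@T[:3,:3].T+T[:3,3]
    return im,d,X,tr(X[...,:2])
E
python3 -m handwheel '[30,0.12,0,0,0, 30,0.2,0,0,0, 30,0.5,0,0,0, 30,0,0,-0.5,0, 30,0,0,-1,0]'
python3 -m handwheel '[30,0,0,-1,0, 30,0,0,-0.5,0, 30,0,0,0,0, 30,0,0,0,0, 30,0,0,0,0]'
python3 - <<'E'
from st import *
im,d,X,t=cloud("w11"); Z=X[...,2]; np.savez("w11.npz",d=d,X=X,t=t)
for lab,a in [("cover",(Z>38)&(Z<47)&(t[...,0]<69)&(t[...,1]>-119)&(d>0)&(t[...,0]>-60)&(t[...,1]<-20))]:
    for k in comps(a,800):
        q=t[k[:,0,1],k[:,0,0]]; print(lab,cv2.minAreaRect(q.astype(np.float32)),q.min(0).round(1),q.max(0).round(1))
# left side profile: for z bands, extreme y of stack points ; front extremes
m=(d>0)&(Z>6)&(Z<46)&(t[...,0]>-60)&(t[...,0]<60)&(t[...,1]<0)&(t[...,1]>-116)
for z0 in range(6,46,4):
    b=m&(Z>=z0)&(Z<z0+4)
    print(z0,b.sum(), np.percentile(t[b][:,1],[90,99]).round(1) if b.sum()>5 else "", np.percentile(t[b][:,0],[1,10]).round(1) if b.sum()>5 else "")
go(0,0,0)
E
```

```text
time_s: 35.2
tool_pos: [579.5, -49.8, 239.7]
tcp_rot: [-3.135, -0.0, 1.655]
ft_force: [0.9, -0.9, 0.0]
width: 29.5
finger_force: 0.0
time_s: 35.7
tool_pos: [580.2, -50.6, 300.2]
tcp_rot: [-3.139, 0.0, 1.653]
ft_force: [-0.9, -0.5, 0.2]
width: 29.8
finger_force: 0.0
cover ((14.39193344116211, -86.43032836914062), (64.82086181640625, 55.93906784057617), 89.55435180664062) [ -13.8 -119. ] [ 42.1 -53.9]
6 150 [-51.6 -51.4] [-38.4 -29.5]
10 428 [-52.  -51.6] [-38.8 -29.5]
14 183 [-54.1 -53.7] [-38.3 -29.6]
18 214 [-54.2 -53.8] [-38.2 -30. ]
22 207 [-54.5 -54.1] [-38.7 -29.9]
26 179 [-54.4 -54.2] [-38.9 -29.7]
30 224 [-54.3 -54. ] [-38.9 -29.7]
34 229 [-54.4 -54. ] [-37.9 -29. ]
38 255 [-54.4 -54. ] [-38.6 -30.8]
42 2924 [-57.  -54.5] [-39.2 -12.4]
at [580.2, -50.5, 300.1] yaw 1.653 shift units [2.45, -14.352, 7.501] turn units -0.0 | shift after turn:[2.45, -14.352, 7.501]
```

View pics/w11.png

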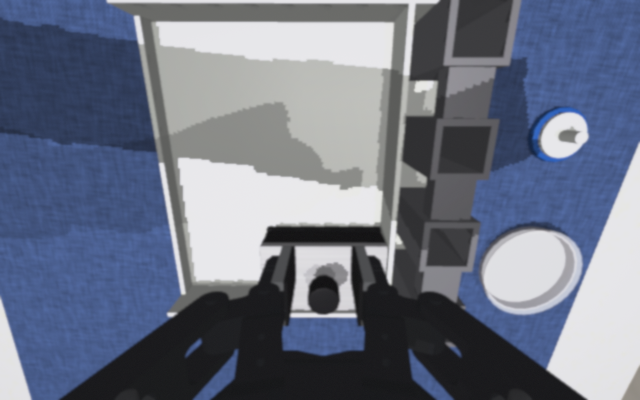

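```bash

python3 -m handwheel '[10,0,0,0.8,0, 10,0,0,0.8,0, 10,0,0,0.8,0, 10,0,0,0.4,0, 10,0,0,0.22,0]'
python3 -m handwheel '[10,0,0,0,0, 10,-0.1,0,0,0, 10,-0.1,0,0,0, 10,-0.1,0,0,0, 10,-0.1,0,0,0]'
python3 -m handwheel '[10,-0.03,0,0,0, 10,-0.03,0,0,0, 10,-0.03,0,0,0, 10,0,0,0,0, 10,0,0,0,0]'
python3 -m handwheel '[10,-0.03,0,0,0, 10,-0.03,0,0,0, 10,0,0,0,0, 10,0,0,0,0, 10,0,0,0,0]'
python3 -m handwheel '[10,-0.03,0,0,0, 10,-0.03,0,0,0, 10,0,0,0,0, 10,0,0,0,0, 10,0,0,0,0]'
```

```text
time_s: 36.25
tool_pos: [579.6, -50.1, 177.8]
tcp_rot: [-3.137, -0.0, 1.654]
ft_force: [-0.1, 0.6, 1.5]
width: 10.3
finger_force: 1.0
time_s: 36.75
tool_pos: [582.3, -66.9, 181.0]
tcp_rot: [3.141, 0.0, 1.652]
ft_force: [-0.4, 0.2, -1.0]
width: 10.2
finger_force: 0.0
time_s: 37.25
tool_pos: [582.4, -69.0, 180.8]
tcp_rot: [3.141, -0.001, 1.654]
ft_force: [-0.4, 2.2, 1.3]
width: 9.9
finger_force: 1.2
time_s: 37.75
tool_pos: [582.5, -70.1, 180.8]
tcp_rot: [3.141, -0.003, 1.655]
ft_force: [-1.7, 5.6, 2.1]
width: 10.0
finger_force: 2.9
time_s: 38.25
tool_pos: [582.8, -72.0, 180.8]
tcp_rot: [3.141, -0.004, 1.655]
ft_force: [-1.9, 6.7, 2.0]
width: 10.0
finger_force: 3.3
```

```bash

python3 -m handwheel '[10,-0.03,0,0,0, 10,-0.03,0,0,0, 10,0,0,0,0, 10,0,0,0,0, 10,0,0,0,0]'
python3 -m handwheel '[10,-0.04,0,0,0, 10,-0.04,0,0,0, 10,0,0,0,0, 10,0,0,0,0, 10,0,0,0,0]'
python3 -m handwheel '[10,-0.04,0,0,0, 10,-0.04,0,0,0, 10,0,0,0,0, 10,0,0,0,0, 10,0,0,0,0]'
python3 -m handwheel '[30,0.2,0,0,0, 30,0.3,0,0,0, 30,0.5,0,0,0, 30,0,0,-0.5,0, 30,0,0,-1,0]'
python3 -m handwheel '[30,0,0,-1,0, 30,0,0,-0.5,0, 30,0,0,0,0, 30,0,0,0,0, 30,0,0,0,0]'
cat > prof.py <<'E'
from st import *
im,d,X,t=cloud(); Z=X[...,2]
m=(d>0)&(Z>6)&(Z<46)&(t[...,0]>-60)&(t[...,0]<60)&(t[...,1]<0)&(t[...,1]>-116)
for z0 in range(6,46,4):
    b=m&(Z>=z0)&(Z<z0+4)
    if b.sum()>20:
        q=t[b]; l=q[:,1]; 
        f=np.polyfit(q[(q[:,1]>np.percentile(l,85)-3)][:,0],q[(q[:,1]>np.percentile(l,85)-3)][:,1],1)
        print(z0,b.sum(),np.percentile(q[:,1],[85,90,99]).round(1),np.percentile(q[:,0],[1,10]).round(1),"left-edge slope",f[0].round(4))
go(0,0,0)
E
python3 prof.py
```

```text
time_s: 38.75
tool_pos: [582.8, -72.5, 180.8]
tcp_rot: [3.141, -0.007, 1.657]
ft_force: [-1.5, 9.7, 3.0]
width: 9.8
finger_force: 5.1
time_s: 39.25
tool_pos: [582.9, -73.2, 180.8]
tcp_rot: [3.141, -0.011, 1.659]
ft_force: [-3.6, 15.1, 3.3]
width: 10.0
finger_force: 7.7
time_s: 39.75
tool_pos: [583.0, -73.8, 180.9]
tcp_rot: [3.141, -0.014, 1.661]
ft_force: [-5.3, 19.9, 5.1]
width: 9.9
finger_force: 10.2
time_s: 40.25
tool_pos: [578.9, -43.3, 238.8]
tcp_rot: [-3.135, 0.001, 1.654]
ft_force: [0.7, -0.2, 0.7]
width: 29.8
finger_force: 0.0
time_s: 40.75
tool_pos: [579.6, -43.9, 299.4]
tcp_rot: [-3.139, 0.001, 1.653]
ft_force: [0.6, 0.3, 0.3]
width: 30.1
finger_force: 0.0
6 178 [-54.1 -54.  -53.8] [-38.6 -31. ] left-edge slope -0.0031
10 195 [-54.3 -54.2 -54. ] [-38.5 -29.5] left-edge slope -0.0064
14 204 [-54.3 -54.3 -53.8] [-38.7 -27.8] left-edge slope -0.0067
18 213 [-54.5 -54.4 -53.8] [-38.8 -31.4] left-edge slope -0.0043
22 212 [-54.5 -54.4 -54.1] [-39.  -30.2] left-edge slope -0.0031
26 183 [-54.5 -54.4 -54.2] [-39.1 -31.3] left-edge slope -0.0017
30 177 [-54.4 -54.3 -54.1] [-38.8 -31.8] left-edge slope -0.0033
34 167 [-54.5 -54.4 -54.1] [-39.3 -32.5] left-edge slope -0.0028
38 205 [-54.4 -54.3 -54. ] [-39.3 -32.6] left-edge slope -0.0005
42 2699 [-59.5 -57.4 -54.6] [-38.7  -9.1] left-edge slope -0.0004
at [579.6, -43.8, 299.2] yaw 1.653 shift units [2.278, -14.352, 7.481] turn units -0.0 | shift after turn:[2.278, -14.352, 7.481]
```

```bash

python3 -m handwheel '[10,-0.603,-0.797,0,0, 10,-0.603,-0.797,0,0, 10,-0.603,-0.797,0,0, 10,0,0,0,1, 10,0,0,0,1]'
python3 -m handwheel '[10,0,0,0,1, 10,0,0,0,1, 10,0,0,0,1, 10,0,0,0,1, 10,0,0,0,1]'
python3 -m handwheel '[10,0,0,0,1, 10,0,0,0,1, 10,0,0,0,1, 10,0,0,0,1, 10,0,0,0,1]'
python3 -m handwheel '[10,0,0,0,1, 10,0,0,0,1, 10,0,0,0,1, 10,0,0,0,0, 10,0,0,0,0]'
python3 - <<'E'
from st import *
im,d,X,t=cloud(); Z=X[...,2]
m=(d>0)&(Z>6)&(Z<46)&(t[...,0]>-60)&(t[...,0]<60)&(t[...,1]<0)&(t[...,1]>-116)
for z0 in range(6,46,4):
    b=m&(Z>=z0)&(Z<z0+4)
    if b.sum()>20: q=t[b]; print(z0,b.sum(),"left",np.percentile(q[:,1],[99]).round(1),"front",np.percentile(q[:,0],[1,10,20]).round(1))
go(490.2,-123.7,179.5,.0815)
E
```

```text
time_s: 41.3
tool_pos: [489.4, -124.9, 299.6]
tcp_rot: [-3.138, 0.001, 1.437]
ft_force: [-0.1, 1.4, -0.4]
width: 9.9
finger_force: 0.0
time_s: 41.8
tool_pos: [490.5, -123.4, 299.6]
tcp_rot: [-3.14, 0.001, 0.916]
ft_force: [0.0, 1.5, -0.4]
width: 10.0
finger_force: 0.0
time_s: 42.3
tool_pos: [490.5, -123.4, 299.6]
tcp_rot: [-3.141, 0.002, 0.392]
ft_force: [-0.3, -0.2, -0.1]
width: 9.9
finger_force: 0.0
time_s: 42.8
tool_pos: [490.7, -123.3, 300.0]
tcp_rot: [3.141, 0.001, 0.085]
ft_force: [0.4, -0.4, 0.5]
width: 10.0
finger_force: 0.0
38 370 left [-54.6] front [-38.8 -31.2 -22.1]
42 10799 left [-55.3] front [-38.6 -28.7 -18.3]
at [490.7, -123.4, 300.2] yaw 0.085 shift units [-0.014, 0.007, 3.017] turn units 0.03 | shift after turn:[-0.014, 0.007, 3.017]
```

```bash

python3 -m handwheel '[10,0,0,0.8,0, 10,0,0,0.8,0, 10,0,0,0.8,0, 10,0,0,0.4,0, 10,0,0,0.22,0]'
python3 -m handwheel '[10,0,0,0,0, 10,0.15,0,0,0, 10,0.15,0,0,0, 10,0.15,0,0,0, 10,0.15,0,0,0]'
python3 -m handwheel '[10,0.04,0,0,0, 10,0.04,0,0,0, 10,0.04,0,0,0, 10,0.04,0,0,0, 10,0,0,0,0]'
python3 -m handwheel '[10,0.04,0,0,0, 10,0.04,0,0,0, 10,0.04,0,0,0, 10,0,0,0,0, 10,0,0,0,0]'
```

```text
time_s: 43.35
tool_pos: [490.4, -123.4, 178.2]
tcp_rot: [-3.141, 0.002, 0.084]
ft_force: [0.3, -0.5, 0.6]
width: 10.2
finger_force: 0.0
time_s: 43.85
tool_pos: [515.8, -121.4, 180.4]
tcp_rot: [3.141, -0.002, 0.083]
ft_force: [-0.4, -0.5, -0.4]
width: 10.0
finger_force: 0.0
time_s: 44.35
tool_pos: [519.9, -121.1, 179.8]
tcp_rot: [-3.141, 0.003, 0.082]
ft_force: [-3.7, -0.4, 2.6]
width: 10.4
finger_force: 1.8
time_s: 44.85
tool_pos: [521.4, -121.1, 179.6]
tcp_rot: [-3.14, 0.012, 0.081]
ft_force: [-10.6, -0.7, 8.0]
width: 10.1
finger_force: 5.7
```

```bash

python3 -m handwheel '[10,0.05,0,0,0, 10,0.05,0,0,0, 10,0.05,0,0,0, 10,0,0,0,0, 10,0,0,0,0]'
python3 -m handwheel '[10,-0.2,0,0,0, 10,-0.3,0,0,0, 10,-0.3,0,0,0, 10,0,0,-0.6,0, 10,-0.4,0,-0.9,0]'
python3 -m handwheel '[10,-0.8,0,-0.7,0, 10,-0.8,0,-0.3,0, 10,0,0,0,0, 10,0,0,0,0, 10,0,0,0,0]'
python3 - <<'E'
from st import *
im,d,X,t=cloud("w12"); Z=X[...,2]
m=(d>0)&(Z>5)&(Z<46)&(t[...,0]>-60)&(t[...,0]<60)&(t[...,1]<0)&(t[...,1]>-116)
for z0 in range(6,46,4):
    b=m&(Z>=z0)&(Z<z0+4)
    if b.sum()>20: q=t[b]; print(z0,b.sum(),"left",np.percentile(q[:,1],[99]).round(1),"front",np.percentile(q[:,0],[1,10,20]).round(1))
# right wall/cross wall faces
cc=(d>0)&(Z>41)&(Z<46)&(t[...,0]>-45)&(t[...,0]<70)&(t[...,1]<-50)&(t[...,1]>-119)
for k in comps(cc,500): q=t[k[:,0,1],k[:,0,0]]; print(cv2.minAreaRect(q.astype(np.float32)))
go(0,0,0)
E
```

```text
time_s: 45.35
tool_pos: [523.1, -121.1, 179.3]
tcp_rot: [-3.139, 0.024, 0.08]
ft_force: [-20.5, -1.7, 15.4]
width: 9.8
finger_force: 10.2
time_s: 45.85
tool_pos: [485.9, -123.5, 239.4]
tcp_rot: [-3.141, -0.003, 0.084]
ft_force: [0.4, 0.5, 0.8]
width: 10.0
finger_force: 0.0
time_s: 46.35
tool_pos: [421.9, -129.1, 279.7]
tcp_rot: [3.141, -0.003, 0.083]
ft_force: [0.2, 0.2, -0.4]
width: 10.1
finger_force: 0.0
6 40 left [-55.6] front [-40.  -39.7 -39.7]
10 44 left [-58.8] front [-40.2 -40.2 -40.1]
14 79 left [-56.] front [-40.1 -40.1 -40. ]
18 90 left [-56.] front [-40.2 -40.  -39.8]
22 79 left [-55.9] front [-39.9 -39.8 -39.8]
26 72 left [-55.8] front [-39.9 -39.9 -39.8]
30 63 left [-55.8] front [-40.  -39.9 -39.9]
34 81 left [-56.5] front [-40.  -39.9 -39.9]
38 296 left [-54.5] front [-40.  -39.8 -39.7]
42 5875 left [-55.4] front [-39.6 -36.4 -32.7]
((-22.996440887451172, -86.71011352539062), (34.08485794067383, 64.53729248046875), 0.10391612350940704)
at [421.8, -129.1, 279.5] yaw 0.083 shift units [-10.241, -4.093, 6.988] turn units -0.0 | shift after turn:[-10.241, -4.093, 6.988]
```

```bash

python3 -m handwheel '[10,0.194,-0.884,-0.3,0, 10,0.194,-0.884,-0.3,0, 10,0.194,-0.884,-0.3,0, 10,0.194,-0.884,-0.3,0, 10,0.194,-0.884,-0.3,0]'
python3 -m handwheel '[45,0.194,-0.884,-0.3,0, 45,0.194,-0.884,-0.3,0, 45,0.194,-0.884,-0.3,0, 45,0.194,-0.884,-0.3,0, 45,0.194,-0.884,-0.3,0]'
python3 -m handwheel '[45,0,0,0,0, 45,0,0,0,0, 45,0,0,0,0, 45,0,0,0,0, 45,0,0,0,0]'
cat > tub.py <<'E'
from h import *
def tubes(name=None):
    im,d,P=snap("wrist",name); hsv=cv2.cvtColor(im,cv2.COLOR_RGB2HSV)
    for c in comps((hsv[...,1]<60)&(hsv[...,2]>110),150):
        r=rect(c,"wrist",9,P)
        if 90<r[2]<135 and 10<r[3]<24: print("body",cv2.boundingRect(c),r)
    for c in comps((hsv[...,2]<60),60):
        r=rect(c,"wrist",20,P)
        if 15<r[2]<45 and 10<r[3]<30: print("cap(z20)",cv2.boundingRect(c),r)
    return im,P
E
python3 - <<'E'
from tub import *
tubes("w13"); go(0,0,0); print(get_obs()["joint_pos"].round(2))
E
```

```text
time_s: 46.9
tool_pos: [445.4, 52.3, 339.9]
tcp_rot: [-3.141, -0.001, 0.083]
ft_force: [1.0, -0.1, -0.2]
width: 9.7
finger_force: 0.0
time_s: 47.4
tool_pos: [468.9, 232.1, 399.9]
tcp_rot: [3.141, -0.0, 0.084]
ft_force: [1.3, -0.1, -0.3]
width: 45.3
finger_force: 0.0
time_s: 47.9
tool_pos: [468.7, 228.4, 399.6]
tcp_rot: [3.141, 0.001, 0.08]
ft_force: [0.1, 0.1, -0.8]
width: 45.1
finger_force: 0.0
body (244, 223, 84, 26) [383.6, 271.9, 114.3, 18.9, -1.292]
body (237, 54, 101, 31) [586.4, 277.3, 114.1, 18.3, 1.506]
cap(z20) (225, 234, 21, 20) [371.2, 335.3, 29.2, 24.0, -1.297]
cap(z20) (211, 48, 27, 24) [589.8, 344.7, 28.3, 20.9, 1.518]
cap(z20) (473, 0, 33, 30) [653.6, 70.5, 30.3, 26.2, -1.491]
at [468.7, 228.6, 399.7] yaw 0.081 shift units [-12.14, 4.753, 9.992] turn units -0.0 | shift after turn:[-12.14, 4.753, 9.992]
[-0.68  0.57  0.22  1.89 -0.19  0.7  -1.84]
```

View pics/w13.png

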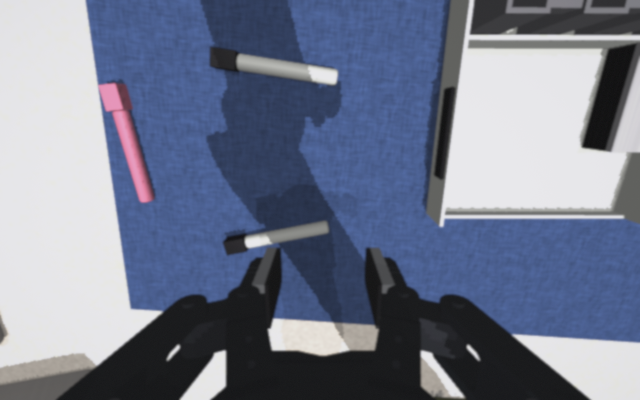

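```bash

python3 -m handwheel '[45,-0.593,-0.742,0.2,0, 45,-0.593,-0.742,0.2,0, 45,-0.593,-0.742,0.2,0, 45,-0.593,-0.742,0.2,0, 45,0,0,0.2,-0.9924]'
python3 -m handwheel '[45,0,0,0.2,-0.9924, 45,0,0,0.2,-0.9924, 45,0,0,0.2,-0.9924, 45,0,0,0.2,-0.9924, 45,0,0,0.2,-0.9924]'
python3 -m handwheel '[45,0,0,0.2,-0.9924, 45,0,0,0.2,-0.9924, 45,0,0,0.2,-0.9924, 45,0,0,0.2,-0.9924, 45,0,0,0.2,-0.9924]'
python3 -m handwheel '[45,0,0,0.2,-0.9924, 45,0,0,0.2,-0.9924, 45,0,0,0.2,-0.9924, 45,0,0,0.2,-0.9924, 45,0,0,0.2,-0.9924]'
python3 -m handwheel '[45,0,0,0.2,-0.9924, 45,0,0,0,0, 45,0,0,0,0, 45,0,0,0,0, 45,0,0,0,0]'
python3 - <<'E'
from st import *
im,d,X,t=cloud("w14"); Z=X[...,2]; hsv=cv2.cvtColor(im,cv2.COLOR_RGB2HSV)
o=get_obs(); w=o["tcp_rot"][2]; e=np.array([np.cos(w),np.sin(w)]); p=np.array(o["tool_pos"][:2])
q=X[...,:2]-p; a=q@e; b=q@np.array([e[1],-e[0]])
m=(d>0)&(Z>5)&(Z<30)&(abs(b)<40)&(a>-140)&(a<60)
print(m.sum())
if m.any():
    print("a range",np.percentile(a[m],[1,50,99]).round(1))
    for lo in range(-140,40,20):
        k=m&(a>=lo)&(a<lo+20)
        if k.sum()>10: print(lo,k.sum(),"b",np.percentile(b[k],[2,50,98]).round(1),"z",np.percentile(Z[k],[50,98]).round(1),"V",np.median(hsv[k][:,2]))
go(364.5,339.2,176,1.848)
E
```

```text
time_s: 48.45
tool_pos: [359.8, 344.7, 359.2]
tcp_rot: [-3.139, 0.003, 0.198]
ft_force: [-0.1, 0.1, -0.2]
width: 45.0
finger_force: 0.0
time_s: 48.95
tool_pos: [364.5, 339.7, 319.6]
tcp_rot: [3.142, -0.0, 0.709]
ft_force: [-0.8, -0.5, -0.8]
width: 45.2
finger_force: 0.0
time_s: 49.45
tool_pos: [364.6, 339.7, 279.6]
tcp_rot: [3.141, -0.0, 1.229]
ft_force: [0.3, 0.4, -0.1]
width: 45.0
finger_force: 0.0
time_s: 49.95
tool_pos: [364.7, 339.7, 239.6]
tcp_rot: [3.141, -0.0, 1.748]
ft_force: [-0.0, -0.2, 0.1]
width: 45.3
finger_force: 0.0
time_s: 50.45
tool_pos: [364.4, 340.1, 232.3]
tcp_rot: [3.141, -0.0, 1.848]
ft_force: [-0.2, -0.8, -0.3]
width: 44.9
finger_force: 0.0
3475
a range [-106.5  -33.7   11.5]
-120 170 b [-8.4 -0.2  8. ] z [15.1 17.2] V 151.0
-100 425 b [-8.2 -0.2  7.8] z [15.7 17.6] V 161.0
-80 460 b [-8.7 -0.2  7.6] z [16.1 17.9] V 160.5
-60 508 b [-8.5 -0.1  7.5] z [16.2 18.1] V 160.0
-40 556 b [-8.2 -0.1  8. ] z [16.4 18.5] V 167.0
-20 679 b [-9.6 -0.1  9.5] z [19.5 20.7] V 39.0
0 677 b [-10.   -0.1   9.3] z [19.3 20.9] V 25.0
at [364.4, 340.1, 232.2] yaw 1.848 shift units [-0.023, -0.003, 1.406] turn units 0.0 | shift after turn:[-0.023, -0.003, 1.406]
```

```bash

python3 -m handwheel '[45,-0.05,0,0.4,0, 45,0,0,0.4,0, 40,0,0,0.3,0, 40,0,0,0.2,0, 40,0,0,0.09,0]'
python3 -m handwheel '[10,0,0,0,0, 10,0,0,0,0, 10,0,0,0,0, 10,0,0,0,0, 10,0,0,0,0]' 20
python3 -m handwheel '[10,0,0,-0.2,0, 10,0,0,-0.2,0, 10,0,0,-0.3,0, 10,0,0,-0.3,0, 10,0,0,-0.3,0]'
python3 -m handwheel '[10,0,0,-0.4,0, 10,0,0,-0.4,0, 10,0,0,-0.4,0, 10,0,0,-0.4,0, 10,0,0,-0.4,0]'
cat > hang.py <<'E'
from st import *
def hang():
    im,d,X,t=cloud(); Z=X[...,2]; hsv=cv2.cvtColor(im,cv2.COLOR_RGB2HSV)
    o=get_obs(); w=o["tcp_rot"][2]; e=np.array([np.cos(w),np.sin(w)]); p=np.array(o["tool_pos"])
    q=X[...,:2]-p[:2]; a=q@e; b=q@np.array([e[1],-e[0]]); zr=Z-p[2]
    m=(d>0)&(abs(b)<14)&(a>-150)&(a<60)&(Z>6)&(hsv[...,1]<70)&(hsv[...,2]>85)
    print("white pts",m.sum())
    for lo in range(-300,-120,15):
        k=m&(zr>=lo)&(zr<lo+15)
        if k.sum()>10: print("z-TCP",lo,k.sum(),"a",np.percentile(a[k],[2,50,98]).round(1),"b",np.percentile(b[k],[2,50,98]).round(1))
    print(p.round(1),w.round(3),"w",o["width"].round(1),"ff",round(float(o["finger_force"]),1),"ft",np.round(o["ft_force"],1))
if __name__=="__main__": hang()
E
python3 hang.py
```

```text
time_s: 51.0
tool_pos: [364.6, 338.1, 175.6]
tcp_rot: [-3.141, 0.001, 1.849]
ft_force: [-0.2, -0.0, -0.0]
width: 39.9
finger_force: 0.0
time_s: 51.5
tool_pos: [364.9, 338.2, 176.5]
tcp_rot: [3.141, -0.0, 1.849]
ft_force: [0.0, 0.8, -0.1]
width: 19.4
finger_force: 24.4
time_s: 52.0
tool_pos: [364.9, 338.1, 229.7]
tcp_rot: [3.141, -0.0, 1.849]
ft_force: [-0.0, 0.3, -0.4]
width: 19.6
finger_force: 24.4
time_s: 52.5
tool_pos: [364.7, 337.9, 309.9]
tcp_rot: [3.141, -0.0, 1.849]
ft_force: [0.2, -0.3, -1.3]
width: 19.3
finger_force: 24.4
white pts 1623
z-TCP -180 173 a [-54.  -39.9 -20.6] b [-9.5 -8.1  7.3]
z-TCP -165 1375 a [-50.1 -32.3 -15.8] b [-8.  -0.9  5.9]
z-TCP -150 54 a [ 6.9  9.7 11.5] b [-13.8  10.9  13.2]Traceback (most recent call last):
  File "hang.py", line 12, in <module>
    if __name__=="__main__": hang()
                             ~~~~^^
  File "hang.py", line 11, in hang
    print(p.round(1),w.round(3),"w",o["width"].round(1),"ff",round(float(o["finger_force"]),1),"ft",np.round(o["ft_force"],1))
                                    ^^^^^^^^^^^^^^^^
AttributeError: 'float' object has no attribute 'round'
```

```bash
sed -i 's/o\["width"\].round(1)/round(o["width"],1)/; s/w.round(3)/round(float(w),3)/' hang.py
python3 -m handwheel '[10,0,0,0,0.94, 10,0,0,0,0.94, 10,-0.737,0.453,0.3,0, 10,-0.737,0.453,0.3,0, 10,-0.737,0.453,0.3,0]'
python3 -m handwheel '[10,-0.737,0.453,0.3,0, 10,0,0,0.4,0, 10,0,0,0.4,0, 10,0,0,0,0, 10,0,0,0,0]'
python3 - <<'E'
from hang import *
hang(); o=get_obs(); print(tr(np.array(o["tool_pos"][:2]))); go(446.5,226.4,176,1.652)
im,d,X,t=cloud(); Z=X[...,2]
# left wall outer/top edge near x_t=-95 and slot: points with z in 40..50
for x0 in range(-125,100,25):
    m=(d>0)&(abs(t[...,0]-x0)<6)&(Z>42)&(Z<52)&(t[...,1]>100)&(t[...,1]<140)
    n=(d>0)&(abs(t[...,0]-x0)<6)&(Z>5)&(Z<40)&(t[...,1]>115)&(t[...,1]<140)
    print(x0,m.sum(),np.percentile(t[m][:,1],[2,98]).round(1) if m.sum()>5 else "",n.sum(),np.percentile(t[n][:,1],[50,98]).round(1) if n.sum()>5 else "")
E
```

```text
time_s: 53.05
tool_pos: [426.6, 253.6, 272.3]
tcp_rot: [3.141, -0.0, 1.653]
ft_force: [0.9, -0.1, -0.2]
width: 19.5
finger_force: 24.4
time_s: 53.55
tool_pos: [446.4, 226.6, 228.5]
tcp_rot: [-3.141, 0.0, 1.653]
ft_force: [-0.2, 0.9, -0.3]
width: 19.9
finger_force: 24.4
white pts 2106
z-TCP -180 129 a [-54.4 -29.7  11.4] b [-13.5   7.1  13.7]
z-TCP -165 1630 a [-50.2 -30.7  11.5] b [-13.   -0.6  12.8]
z-TCP -150 288 a [-9.5 11.  11.8] b [-13.8  10.9  13.9]
z-TCP -135 15 a [-0.6 12.3 12.6] b [-13.6  11.4  13. ]
[446.6 226.8 228.9] 1.653 w 19.2 ff 24.4 ft [ 0.7  0.3 -1.1]
[-94.91943465 264.42271632]
at [446.6, 226.8, 228.9] yaw 1.653 shift units [-0.01, -0.003, 1.323] turn units 0.01 | shift after turn:[-0.01, -0.003, 1.323]
-125 0  0 
-100 0  0 
-75 0  0 
-50 0  0 
-25 0  6 [126.5 126.8]
0 0  23 [131.1 132.1]
25 0  0 
50 0  0 
75 0  0
```

```bash

python3 -m handwheel '[10,0,0,0.4,0, 10,0,0,0.4,0, 10,0,0,0.3,0, 10,0,0,0.2,0, 10,0,0,0,0]'
python3 -m handwheel '[10,-0.1,0,0,0, 10,-0.1,0,0,0, 10,-0.1,0,0,0, 10,-0.05,0,0,0, 10,0,0,0,0]'
python3 -m handwheel '[10,-0.05,0,0,0, 10,-0.02,0,0,0, 10,0,0,0,0, 10,0,0,0,0, 10,0,0,0,0]'
```

```text
time_s: 54.15
tool_pos: [446.6, 226.7, 176.0]
tcp_rot: [3.141, 0.0, 1.653]
ft_force: [-0.4, -0.1, -0.7]
width: 19.3
finger_force: 25.1
time_s: 54.65
tool_pos: [447.6, 214.7, 176.7]
tcp_rot: [3.14, -0.006, 1.654]
ft_force: [-1.2, 5.8, 0.9]
width: 19.3
finger_force: 25.2
time_s: 55.15
tool_pos: [447.7, 214.0, 176.9]
tcp_rot: [3.139, -0.01, 1.656]
ft_force: [-2.1, 10.3, 1.3]
width: 19.3
finger_force: 25.4
```

```bash

python3 -m handwheel '[10,-0.005,0,-0.272,0, 10,-0.006,0,-0.272,0, 10,-0.053,0,-0.26,0, 10,-0.053,0,-0.26,0, 10,0,0,0,0]'
python3 -m handwheel '[10,-0.1,0,-0.24,0, 10,-0.1,0,-0.24,0, 10,-0.142,0,-0.214,0, 10,-0.142,0,-0.214,0, 10,0,0,0,0]'
python3 hang.py
```

```text
time_s: 55.65
tool_pos: [448.7, 204.9, 220.3]
tcp_rot: [3.14, -0.001, 1.651]
ft_force: [-1.3, 4.2, 0.3]
width: 19.3
finger_force: 24.6
time_s: 56.15
tool_pos: [450.2, 184.1, 256.2]
tcp_rot: [3.141, 0.001, 1.65]
ft_force: [-0.2, 1.0, 0.1]
width: 19.2
finger_force: 23.9
white pts 2198
z-TCP -255 104 a [-96.3 -95.4 -94.7] b [-13.5   6.8  13.8]
z-TCP -240 473 a [-96.3 -95.3 -79.7] b [-13.5  -0.2  13.4]
z-TCP -225 655 a [-96.3 -95.2 -60.9] b [-13.2  -0.2  13.3]
z-TCP -210 402 a [-99.6 -94.4 -40.8] b [-12.5  -0.2  12.7]
z-TCP -195 257 a [-42.3 -31.5 -21. ] b [-7.9 -0.2  6.9]
z-TCP -180 164 a [-24.4 -18.3 -11.9] b [-6.  -0.2  5.5]
z-TCP -150 58 a [ 7.3  9.7 11.3] b [-13.8  11.5  13.9]
[450.1 184.4 255.7] 1.65 w 19.4 ff 23.9 ft [-0.   0.3 -0.6]
```

```bash

python3 -m handwheel '[10,-0.18,0,-0.182,0, 10,-0.18,0,-0.182,0, 10,-0.214,0,-0.142,0, 10,-0.214,0,-0.142,0, 10,0,0,0,0]'
python3 -m handwheel '[10,-0.24,0,-0.1,0, 10,-0.24,0,-0.1,0, 10,-0.26,0,-0.054,0, 10,-0.26,0,-0.054,0, 10,0,0,0,0]'
python3 hang.py
python3 -m handwheel '[10,-0.2,0,0,0, 10,-0.15,0,0,0, 10,0,0,0,0, 10,0,0,0,0, 10,0,0,0,0]'
python3 hang.py
```

```text
time_s: 56.7
tool_pos: [452.8, 152.5, 281.8]
tcp_rot: [3.141, 0.001, 1.65]
ft_force: [0.3, 1.0, -1.4]
width: 19.3
finger_force: 23.8
time_s: 57.2
tool_pos: [455.9, 112.0, 293.5]
tcp_rot: [-3.141, 0.002, 1.649]
ft_force: [0.5, 0.7, -1.3]
width: 19.6
finger_force: 24.1
white pts 686
z-TCP -285 20 a [-23.9 -16.2  -4.9] b [-13.4   3.7  13.2]
z-TCP -270 31 a [-7.3 -4.  -1.7] b [-7.4 -0.3  6.7]
z-TCP -255 36 a [-4.9 -0.2  2.1] b [-6.9 -0.3  6.6]
z-TCP -240 50 a [-0.4  3.4  5.7] b [-7.4 -0.3  6.3]
z-TCP -225 56 a [3.6 7.1 9.5] b [-7.7 -0.6  6.3]
z-TCP -210 61 a [ 7.3 10.9 12.9] b [-6.7 -0.3  5.5]
z-TCP -195 29 a [12.8 14.1 15.8] b [-4.2 -0.3  3.5]
z-TCP -180 15 a [-9.  10.1 10.5] b [-13.8  12.   13.7]
z-TCP -165 45 a [-11.8  -9.   -4.2] b [-10.4   9.    9.2]
z-TCP -150 180 a [-12.    7.4  22.5] b [-13.6   6.9  13.1]
z-TCP -135 70 a [-9.7 -8.2 -5.1] b [-12.1  10.7  11.3]
[455.8 112.8 293.3] 1.65 w 19.2 ff 24.1 ft [ 0.5  0.  -0.6]
time_s: 57.75
tool_pos: [456.8, 100.4, 293.3]
tcp_rot: [-3.141, 0.001, 1.652]
ft_force: [0.4, 1.0, -0.5]
width: 19.2
finger_force: 24.2
white pts 1018
z-TCP -285 73 a [-11.6 -11.2   6.8] b [-13.8   3.   13.7]
z-TCP -270 93 a [-11.6   4.4   8.7] b [-13.5   1.3  13.6]
z-TCP -255 59 a [ 6.2  9.7 11.5] b [-7.4 -0.4  6.6]
z-TCP -240 73 a [ 6.2 11.7 13.6] b [-8.5 -1.1  6.6]
z-TCP -225 90 a [ 9.7 13.9 15.7] b [-8.1 -0.7  6.6]
z-TCP -210 113 a [12.5 16.2 17.8] b [-7.9 -1.   6.4]
z-TCP -195 106 a [15.2 18.6 20.3] b [-6.8 -1.   5.4]
z-TCP -180 16 a [-8.5 11.3 22.6] b [-12.6  11.8  13.6]
z-TCP -165 52 a [-10.6  -7.4  26. ] b [-10.5   9.    9.1]
z-TCP -150 186 a [-10.7   7.9  26.6] b [-13.4   7.8  13. ]
z-TCP -135 70 a [-8.8 -7.2 -4.2] b [-12.2  10.6  11.2]
[456.7 100.4 293.3] 1.652 w 19.2 ff 24.2 ft [-0.1  0.2 -0.9]
```

```bash
python3 - <<'E'
from h import *
a,_,P=snap("wrist"); b,_,Q=snap("scene")
u,v=pix("scene",[456,105,130],Q).astype(int); print(u,v)
s=b[max(0,v-75):v+75,max(0,u-100):u+100]
s=cv2.resize(s,(400,300),interpolation=cv2.INTER_CUBIC); w=cv2.resize(a[150:400,170:470],(400,300),interpolation=cv2.INTER_CUBIC)
cv2.imwrite("pics/mix.png",np.hstack([w,s])[:,:,::-1])
E
```

```text
395 192
```

View pics/mix.png

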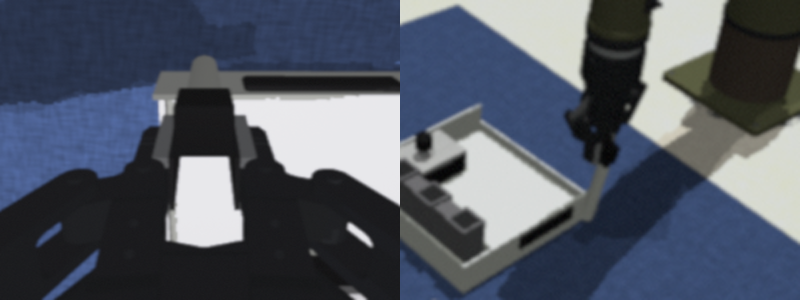

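```bash
python3 - <<'E'
from st import *
f=np.load("w11.npz"); t,X,d=f["t"],f["X"],f["d"]; Z=X[...,2]
im=cv2.imread("pics/w11.png")
m=(d>0)&(Z>88)&(Z<100)&(t[...,0]>60)&(t[...,0]<135)&(abs(t[...,1])<130)
print(m.sum(), np.percentile(Z[m],[5,50,95]))
for k in comps(m,100):
    q=t[k[:,0,1],k[:,0,0]]; print(cv2.boundingRect(k),q.min(0).round(1),q.max(0).round(1),np.round(cv2.minAreaRect(q.astype(np.float32))[0],1))
hole=(d>0)&(Z<80)&(t[...,0]>60)
E
```

```text
10617 [88.53641781 90.40574425 94.17191107]
(417, 0, 104, 308) [ 79.3 -78.4] [117.3 110.9] [98.  16.2]
```

```bash
python3 - <<'E'
from st import *
f=np.load("w11.npz"); t,X,d=f["t"],f["X"],f["d"]; Z=X[...,2]
m=(d>0)&(Z>92)&(Z<100)&(t[...,0]>60)&(t[...,0]<135)&(abs(t[...,1])<130)
for k in comps(m,50):
    q=t[k[:,0,1],k[:,0,0]]; print(cv2.boundingRect(k),q.min(0).round(1),q.max(0).round(1))
g=np.round(t[m][:,1]/2)*2; u,n=np.unique(g,return_counts=True); print(dict(zip(u.astype(int).tolist(),n.tolist())))
h=(d>0)&(Z<60)&(Z>0)&(abs(t[...,0]-98)<13); 
g=np.round(t[h][:,1]/2)*2; u,n=np.unique(g,return_counts=True); print(dict(zip(u.astype(int).tolist(),n.tolist())))
E
```

```text
(418, 221, 62, 51) [ 79.3 -49.6] [116.5 -12.7]
(429, 119, 70, 61) [79.6 14.8] [116.6  50.6]
(443, 0, 78, 66) [79.9 78.7] [117.  109.8]
{-114: 2, -112: 11, -110: 17, -108: 6, -80: 1, -78: 10, -76: 5, -50: 19, -48: 137, -46: 153, -44: 71, -42: 39, -40: 38, -38: 34, -36: 40, -34: 33, -32: 40, -30: 40, -28: 36, -26: 39, -24: 43, -22: 38, -20: 40, -18: 45, -16: 155, -14: 171, -12: 27, 14: 6, 16: 189, 18: 192, 20: 64, 22: 48, 24: 49, 26: 54, 28: 46, 30: 50, 32: 61, 34: 44, 36: 58, 38: 50, 40: 54, 42: 54, 44: 57, 46: 48, 48: 249, 50: 183, 78: 48, 80: 261, 82: 261, 84: 70, 86: 69, 88: 67, 90: 69, 92: 76, 94: 68, 96: 72, 98: 72, 100: 80, 102: 73, 104: 73, 106: 74, 108: 77, 110: 29}
{-78: 224, -76: 150, -74: 20, -72: 17, -70: 10, -68: 11, -66: 8, -64: 6, -62: 5, -60: 3, -46: 109, -44: 47, -14: 220, -12: 145, -10: 54, -8: 53, -6: 60, -4: 55, -2: 53, 0: 40, 2: 32, 4: 25, 6: 19, 8: 14, 10: 6, 12: 1, 18: 67, 20: 6, 50: 18, 52: 84, 54: 56, 56: 83, 58: 56, 60: 86, 62: 57, 64: 79, 66: 62, 68: 76, 70: 69, 72: 80, 74: 63, 76: 87, 78: 202, 80: 12, 110: 116, 112: 39, 120: 1, 122: 98, 124: 11}
```

```bash

python3 -m handwheel '[10,0.03,0,-0.3,0, 10,0.03,0,-0.4,0, 10,0,0,-0.5,0, 10,0,0,-0.5,0, 10,0,0,-0.4,0]' 30
python3 hang.py
python3 -m handwheel '[10,0,0,-0.3,0, 10,0,0,-0.3,0, 10,0,0,-0.2,0, 10,0,0,0,0, 10,0,0,0,0]'
python3 -m handwheel '[10,-0.331,0.606,0,0, 10,-0.331,0.606,0,0, 10,-0.331,0.606,0,0, 10,-0.331,0.606,0,0, 10,0,0,0,0]'
python3 -m handwheel '[10,-0.331,0.606,0,0, 10,-0.331,0.606,0,0, 10,-0.331,0.606,0,0, 10,-0.331,0.606,0,0, 10,0,0,0,0]'
python3 -m handwheel '[10,0,0,0,0, 10,0,0,0,0, 10,0,0,0,0, 10,0,0,0,0, 10,0,0,0,0]'
python3 hang.py; python3 -c "
from st import *
go(658.5,10.6,0,1.652)"
```

```text
time_s: 58.4
tool_pos: [456.5, 102.7, 378.3]
tcp_rot: [-3.141, 0.001, 1.652]
ft_force: [0.2, 0.2, -0.8]
width: 18.9
finger_force: 30.6
white pts 1087
z-TCP -285 33 a [0.  4.9 6.7] b [-8.3 -1.8  6.4]
z-TCP -270 53 a [2.9 6.7 8.8] b [-8.5 -0.9  5.9]
z-TCP -255 62 a [ 4.8  9.2 10.8] b [-8.7 -1.7  5.9]
z-TCP -240 71 a [ 6.6 11.5 13.1] b [-8.8 -1.6  6. ]
z-TCP -225 93 a [ 9.1 13.6 15.5] b [-8.5 -1.6  6. ]
z-TCP -210 114 a [12.4 15.9 18. ] b [-8.3 -1.2  5.8]
z-TCP -195 86 a [15.6 18.5 20. ] b [-6.8 -1.2  4.3]
z-TCP -180 42 a [-7.3 22.9 24.1] b [-11.5   7.4  13.7]
z-TCP -165 61 a [-10.9  -6.   26.3] b [-11.    8.3   8.5]
z-TCP -150 168 a [-10.9   7.9  26.6] b [-13.7   8.3  12.6]
z-TCP -135 46 a [-8.2 -7.2 -4.5] b [ 9.6 10.2 10.7]
[457.1 102.9 380.2] 1.652 w 19.1 ff 30.6 ft [ 0.3 -0.4  1.8]
time_s: 58.95
tool_pos: [456.5, 102.8, 409.0]
tcp_rot: [-3.141, 0.0, 1.652]
ft_force: [-0.1, 0.0, -1.2]
width: 19.2
finger_force: 30.6
time_s: 59.45
tool_pos: [560.3, 55.5, 408.1]
tcp_rot: [3.14, 0.001, 1.647]
ft_force: [-0.8, 0.1, -0.2]
width: 19.0
finger_force: 30.6
time_s: 59.95
tool_pos: [660.4, 11.0,
[... 264 characters left out ...]
2.4  5.8  6.7] b [-7.6  1.   7.1]
z-TCP -270 45 a [3.2 7.1 8.8] b [-7.2 -0.3  6.5]
z-TCP -255 60 a [ 5.   9.3 11.2] b [-8.1 -0.7  6.5]
z-TCP -240 73 a [ 7.  11.7 13.6] b [-8.1 -0.3  6.6]
z-TCP -225 88 a [10.  14.  15.7] b [-7.9 -1.   6.4]
z-TCP -210 113 a [13.  16.3 18.3] b [-7.8 -0.4  6.3]
z-TCP -195 96 a [16.4 18.9 20.5] b [-6.2 -0.7  5. ]
z-TCP -180 12 a [20.6 23.4 24. ] b [-10.5  -5.5   8.9]
z-TCP -165 39 a [-10.1  -6.5  26.4] b [-10.5   8.8   9. ]
z-TCP -150 70 a [-3.3 10.2 26.7] b [-13.7   0.2  13.5]
[658.4  13.3 409.6] 1.652 w 19.2 ff 30.6 ft [ 0.1  0.9 -0.3]
at [658.4, 13.3, 409.6] yaw 1.652 shift units [-0.068, -0.002, 10.24] turn units 0.0 | shift after turn:[-0.068, -0.002, 10.24]
```

```bash

python3 -m handwheel '[10,-0.068,0,0.2,0, 10,0,0,0.2,0, 10,0,0,0.2,0, 10,0,0,0.2,0, 10,0,0,0.2,0]'
python3 -m handwheel '[10,0,0,0.1,0, 10,0,0,0.1,0, 10,0,0,0.1,0, 10,0,0,0,0, 10,0,0,0,0]'
python3 hang.py
```

```text
time_s: 61.0
tool_pos: [658.7, 10.5, 368.4]
tcp_rot: [-3.141, -0.0, 1.652]
ft_force: [-0.2, 0.8, -0.7]
width: 19.3
finger_force: 30.6
time_s: 61.5
tool_pos: [658.9, 10.4, 357.6]
tcp_rot: [3.141, 0.0, 1.652]
ft_force: [0.4, 0.1, -0.7]
width: 19.5
finger_force: 30.6
white pts 2440
z-TCP -300 34 a [-141.4 -140.1 -107.9] b [-12.8   4.6  13.5]
z-TCP -285 26 a [-108.8    5.2   42.7] b [-4.7  4.6 12.9]
z-TCP -270 1774 a [-143.2  -80.4   50.7] b [-13.5   1.6  13.3]
z-TCP -255 54 a [ 5.9  9.5 11.1] b [-7.1 -0.2  6.6]
z-TCP -240 70 a [ 7.8 11.7 13.3] b [-7.1 -0.2  6.8]
z-TCP -225 83 a [10.9 14.  15.7] b [-7.  -0.2  6.5]
z-TCP -210 109 a [12.4 16.2 18.1] b [-7.3 -0.3  6.5]
z-TCP -195 100 a [15.8 18.7 20.2] b [-6.7 -0.8  5.1]
z-TCP -180 13 a [11.3 20.7 23.8] b [-13.7 -10.2   7. ]
z-TCP -165 21 a [-10.5  -8.3  25.9] b [-2.7  9.1  9.2]
z-TCP -150 102 a [-10.3   9.7  26.7] b [-13.6   9.   13.3]
[658.9  10.4 357.7] 1.652 w 19.3 ff 30.6 ft [ 0.5  0.3 -0.6]
```

```bash

python3 -m handwheel '[10,-0.01,0,0.2,0, 10,-0.02,0,0.2,0, 10,-0.02,0,0.2,0, 10,-0.01,0,0.2,0, 10,0,0,0,0]'
python3 -m handwheel '[10,-0.03,0,0.1,0, 10,-0.03,0,0.1,0, 10,-0.03,0,0,0, 10,0,0,0,0, 10,0,0,0,0]'
python3 hang.py
```

```text
time_s: 62.05
tool_pos: [658.5, 8.2, 323.7]
tcp_rot: [-3.139, -0.0, 1.652]
ft_force: [-0.5, 1.4, -0.8]
width: 19.6
finger_force: 30.6
time_s: 62.55
tool_pos: [659.2, 4.5, 317.3]
tcp_rot: [-3.141, -0.0, 1.652]
ft_force: [0.2, 3.0, -1.4]
width: 19.2
finger_force: 30.7
white pts 3007
z-TCP -255 101 a [-135.1   10.7   25.3] b [-11.8   2.   13.5]
z-TCP -240 1778 a [-102.1   15.8   52.5] b [-13.2   1.2  11.9]
z-TCP -225 741 a [-106.8  -57.9   57. ] b [-13.5   1.2  13.6]
z-TCP -210 125 a [14.2 18.1 19.5] b [-7.2 -0.3  6.7]
z-TCP -195 127 a [16.7 20.  21.3] b [-6.7 -0.3  5.6]
z-TCP -180 12 a [11.1 21.1 21.8] b [-11.5  -0.   13.6]
z-TCP -150 76 a [-10.4   9.9  24.9] b [-13.6   9.1  13.5]
z-TCP -135 22 a [-7.6 -6.9 -5.1] b [-12.2 -11.9 -11.5]
[659.2   4.5 317.4] 1.652 w 19.1 ff 30.7 ft [ 0.4  2.3 -2. ]
```

```bash

python3 -m handwheel '[40,0,0,0,0, 45,0,0,0,0, 45,0,0,0,0, 45,0,0,0,0, 45,0,0,0,0]'
python3 -m handwheel '[45,0,0,-0.3,0, 45,0,0,-0.5,0, 45,0,0,-0.6,0, 45,0,0,-0.6,0, 45,0,0,-0.5,0]'
python3 - <<'E'
from st import *
im,d,X,t=cloud("w15"); Z=X[...,2]; hsv=cv2.cvtColor(im,cv2.COLOR_RGB2HSV)
m=(d>0)&(abs(t[...,0]-98)<25)&(abs(t[...,1]-32.7)<30)&(Z>97)&(Z<200)
for lo in range(97,190,8):
    k=m&(Z>=lo)&(Z<lo+8)
    if k.sum()>5: print(lo,k.sum(),"x",np.percentile(t[k][:,0],[2,50,98]).round(1),"y",np.percentile(t[k][:,1],[2,50,98]).round(1),"V",np.median(hsv[k][:,2]))
go(0,0,0)
E
```

```text
time_s: 63.1
tool_pos: [659.3, 4.2, 317.5]
tcp_rot: [3.141, 0.0, 1.652]
ft_force: [0.2, 0.2, 0.2]
width: 44.8
finger_force: 0.0
time_s: 63.6
tool_pos: [659.4, 4.6, 419.9]
tcp_rot: [3.139, -0.0, 1.652]
ft_force: [0.0, -0.1, -0.8]
width: 45.1
finger_force: 0.0
97 23 x [ 90.9  96.6 103.2] y [33.  35.7 36.6] V 105.0
105 18 x [ 93.   97.1 102.2] y [34.8 35.9 36.8] V 88.0
121 42 x [ 89.1  97.7 107. ] y [37.5 38.1 38.5] V 36.5
129 47 x [ 88.5  97.7 106.9] y [37.5 38.1 38.6] V 22.0
137 56 x [ 88.1  98.6 107.2] y [37.6 38.1 38.5] V 22.0
145 510 x [ 88.1  97.7 107.2] y [18.9 28.9 38.2] V 26.0
at [660.3, 4.8, 423.4] yaw 1.652 shift units [1.216, -16.463, 10.585] turn units -0.0 | shift after turn:[1.216, -16.463, 10.585]
```

```bash

python3 -m handwheel '[45,0.957,-0.118,0,0, 45,0.957,-0.118,0,0, 45,0.957,-0.118,0.2,0, 45,0.957,-0.118,0.2,0, 45,0.957,-0.118,0.2,0]'
python3 -m handwheel '[45,0.957,-0.118,0.3,0, 45,0.957,-0.118,0.3,0, 45,0.957,-0.118,0.3,0, 45,0.957,-0.118,0.3,0.7, 45,0,0,0.3,0.69]'
python3 -m handwheel '[45,0,0,0.3,0, 45,0,0,0.3,0, 45,0,0,0,0, 45,0,0,0,0, 45,0,0,0,0]'
cat > tb.py <<'E'
from st import *
def tb():
    im,d,X,t=cloud(); Z=X[...,2]; hsv=cv2.cvtColor(im,cv2.COLOR_RGB2HSV)
    o=get_obs(); w=o["tcp_rot"][2]; p=np.array(o["tool_pos"][:2])
    e=np.array([np.cos(w),np.sin(w)]); q=X[...,:2]-p; a=q@e; b=q@np.array([e[1],-e[0]])
    m=(d>0)&(Z>7)&(Z<25)&(hsv[...,1]<80)&(hsv[...,2]>80)&(abs(a)<220)&(abs(b)<110)
    for k in comps(m,150):
        q=X[k[:,0,1],k[:,0,0],:2]; r=cv2.minAreaRect(q.astype(np.float32)); print("white",np.round(r[0],1),np.round(r[1],1),"|",[round(float(v),1) for v in (a[k[:,0,1],k[:,0,0]].min(),a[k[:,0,1],k[:,0,0]].max(),b[k[:,0,1],k[:,0,0]].min(),b[k[:,0,1],k[:,0,0]].max())])
        vx,vy,x0,y0=cv2.fitLine(X[...,:2][cv2.drawContours(np.zeros(d.shape,np.uint8),[k],-1,1,-1)>0].astype(np.float32),cv2.DIST_L2,0,.01,.01).ravel()
        print("  dir",round(float(np.arctan2(vy,vx)%np.pi),3),"mean",round(float(x0),1),round(float(y0),1))
    m=(d>0)&(Z>14)&(Z<25)&(hsv[...,2]<70)&(abs(a)<150)&(abs(b)<110)
    for k in comps(m,60):
        q=X[k[:,0,1],k[:,0,0],:2]; r=cv2.minAreaRect(q.astype(np.float32)); print("dark",np.round(r[0],1),np.round(r[1],1))
    go(*p,0)
if __name__=="__main__": tb()
E
python3 tb.py
```

```text
time_s: 64.15
tool_pos: [619.8, 194.7, 393.8]
tcp_rot: [3.141, -0.0, 1.652]
ft_force: [0.9, -0.5, -0.7]
width: 45.0
finger_force: 0.0
time_s: 64.65
tool_pos: [585.2, 352.4, 333.7]
tcp_rot: [-3.139, -0.008, 1.513]
ft_force: [-1.1, 0.6, 0.2]
width: 44.7
finger_force: 0.0
time_s: 65.15
tool_pos: [589.6, 343.7, 310.2]
tcp_rot: [3.14, -0.001, 1.506]
ft_force: [0.4, -1.4, -0.9]
width: 44.9
finger_force: 0.0
white [585.7 277.8] [110.7  16.9] | [-121.6, -10.9, -7.9, 9.0]
  dir 1.509 mean 585.9 281.8
white [540.9 473.9] [26.1 18.2] | [115.3, 137.7, -70.9, -42.6]
  dir 0.037 mean 540.9 473.9
dark [591.  348.1] [27.5 18.4]
at [589.5, 343.9, 310.2] yaw 1.506 shift units [0.0, 0.0, 7.756] turn units -0.0 | shift after turn:[0.0, 0.0, 7.756]
```

```bash

python3 -m handwheel '[45,0.23,0.03,0.8,0, 45,0,0,0.9,0, 45,0,0,0.9,0, 40,0,0,0.5,0, 40,0,0,0.25,0]'
python3 -m handwheel '[10,0,0,0,0, 10,0,0,0,0, 10,0,0,0,0, 10,0,0,0,0, 10,0,0,0,0]' 20
python3 -m handwheel '[10,0,0,-0.2,0, 10,0,0,-0.2,0, 10,0,0,-0.3,0, 10,0,0,-0.3,-0.7, 10,0,0,-0.3,-0.69]'
python3 -m handwheel '[10,0,0,0,0, 10,0,0,0,0, 10,0,0,0,0, 10,0,0,0,0, 10,0,0,0,0]'
python3 -c "
from st import *
go(446,232.4,176,1.652)"
```

```text
time_s: 65.7
tool_pos: [590.4, 353.0, 173.7]
tcp_rot: [-3.14, 0.002, 1.507]
ft_force: [-0.1, 0.0, 0.7]
width: 40.3
finger_force: 0.0
time_s: 66.2
tool_pos: [591.0, 353.6, 176.3]
tcp_rot: [3.14, -0.001, 1.506]
ft_force: [1.5, 0.9, -0.8]
width: 19.5
finger_force: 24.8
time_s: 66.7
tool_pos: [590.9, 353.6, 229.1]
tcp_rot: [3.14, -0.0, 1.655]
ft_force: [-0.1, -0.5, -1.0]
width: 19.2
finger_force: 24.8
time_s: 67.2
tool_pos: [590.5, 353.4, 226.8]
tcp_rot: [-3.141, 0.001, 1.652]
ft_force: [0.2, 0.4, -0.9]
width: 19.3
finger_force: 24.8
at [590.5, 353.4, 226.8] yaw 1.652 shift units [-2.722, -3.846, 1.27] turn units -0.0 | shift after turn:[-2.722, -3.847, 1.27]
```

```bash

python3 -m handwheel '[10,-0.454,-0.641,0,0, 10,-0.454,-0.641,0,0, 10,-0.454,-0.641,0,0, 10,-0.454,-0.641,0,0, 10,-0.454,-0.641,0,0]'
python3 -m handwheel '[10,-0.454,-0.641,0,0, 10,0,0,0.4,0, 10,0,0,0.4,0, 10,0,0,0.3,0, 10,0,0,0.2,0]'
python3 -m handwheel '[10,-0.1,0,0,0, 10,-0.1,0,0,0, 10,-0.1,0,0,0, 10,0,0,0,0, 10,0,0,0,0]'
python3 -c "
from hang import *
hang(); print(tr(np.array(get_obs()['tool_pos'][:2])))"
```

```text
time_s: 67.7
tool_pos: [469.5, 251.8, 227.5]
tcp_rot: [3.141, -0.0, 1.652]
ft_force: [0.1, 0.2, -1.1]
width: 19.2
finger_force: 24.9
time_s: 68.2
tool_pos: [446.2, 232.7, 174.7]
tcp_rot: [-3.141, -0.0, 1.652]
ft_force: [-4.2, 0.2, 32.5]
width: 19.2
finger_force: 29.7
time_s: 68.7
tool_pos: [447.5, 220.8, 175.6]
tcp_rot: [3.141, -0.001, 1.652]
ft_force: [-0.6, 2.0, -1.1]
width: 19.4
finger_force: 26.1
white pts 1877
z-TCP -180 47 a [-29.3  11.6  11.9] b [-13.9 -11.1  13.8]
z-TCP -165 1398 a [-47.7 -32.3  11.8] b [-13.1  -0.2  13. ]
z-TCP -150 339 a [-9.7 11.4 12.2] b [-13.8  10.9  13.9]
z-TCP -135 28 a [-5.6 12.3 13.1] b [-13.8  11.2  13.7]
[447.5 220.8 175.5] 1.652 w 18.8 ff 26.1 ft [ 1.2  1.9 -0.6]
[-94.51922575 258.37186683]
```

```bash

python3 -m handwheel '[10,-0.04,0,0,0, 10,-0.04,0,0,0, 10,0,0,0,0, 10,0,0,0,0, 10,0,0,0,0]'
python3 -c "
from hang import *
o=get_obs(); print(o['ft_force'],tr(np.array(o['tool_pos'][:2])))"
```

```text
time_s: 69.25
tool_pos: [447.4, 220.0, 175.7]
tcp_rot: [3.14, -0.006, 1.655]
ft_force: [-1.4, 7.8, 0.7]
width: 19.4
finger_force: 26.2
[-1.35826495  7.7706191   0.68447016] [-94.64026568 257.53681217]
```

```bash

python3 -m handwheel '[10,-0.007,0,-0.285,0, 10,-0.007,0,-0.285,0, 10,-0.05,0,-0.273,0, 10,-0.05,0,-0.273,0, 10,0,0,0,0]'
python3 -m handwheel '[10,-0.104,0,-0.254,0, 10,-0.104,0,-0.254,0, 10,-0.15,0,-0.225,0, 10,-0.15,0,-0.225,0, 10,0,0,0,0]'
python3 hang.py
```

```text
time_s: 69.75
tool_pos: [448.1, 212.0, 221.5]
tcp_rot: [3.14, -0.0, 1.65]
ft_force: [-0.7, 3.5, 0.8]
width: 19.4
finger_force: 26.5
time_s: 70.25
tool_pos: [449.7, 191.0, 259.5]
tcp_rot: [3.141, 0.001, 1.65]
ft_force: [0.4, 0.9, -0.4]
width: 19.7
finger_force: 26.1
white pts 1907
z-TCP -255 136 a [-103.4 -102.3 -101.3] b [-13.8   7.8  13.8]
z-TCP -240 490 a [-103.3 -102.2  -86.6] b [-13.3  -0.3  13.4]
z-TCP -225 611 a [-103.2 -102.   -66.6] b [-13.1  -0.3  13.2]
z-TCP -210 198 a [-66.9 -55.  -42.4] b [-8.2 -0.2  7.3]
z-TCP -195 262 a [-47.6 -35.9 -25.9] b [-8.  -0.8  6.7]
z-TCP -180 127 a [-28.2 -22.9 -17.8] b [-5.5 -0.2  5.1]
z-TCP -150 59 a [ 7.4  9.9 11.2] b [-13.8  11.3  13.9]
[449.7 191.3 259. ] 1.65 w 19.6 ff 26.1 ft [-0.9  2.1  0.2]
```

```bash

python3 -m handwheel '[10,-0.19,0,-0.19,0, 10,-0.19,0,-0.19,0, 10,-0.225,0,-0.15,0, 10,-0.225,0,-0.15,0, 10,0,0,0,0]'
python3 -m handwheel '[10,-0.254,0,-0.104,0, 10,-0.254,0,-0.104,0, 10,-0.273,0,-0.058,0, 10,-0.273,0,-0.058,0, 10,0,0,0,0]'
python3 -m handwheel '[10,-0.285,0,-0.006,0, 10,-0.2,0,0,0, 10,0,0,0,0, 10,0,0,0,0, 10,0,0,0,0]'
python3 hang.py
```

```text
time_s: 70.8
tool_pos: [452.7, 157.3, 286.4]
tcp_rot: [3.141, 0.002, 1.65]
ft_force: [0.0, 1.7, -1.1]
width: 19.6
finger_force: 25.7
time_s: 71.3
tool_pos: [455.8, 114.6, 298.5]
tcp_rot: [-3.141, 0.003, 1.648]
ft_force: [0.4, 0.5, -1.0]
width: 19.5
finger_force: 25.8
time_s: 71.8
tool_pos: [456.9, 97.6, 298.6]
tcp_rot: [-3.14, 0.001, 1.652]
ft_force: [-0.6, 0.0, -0.3]
width: 19.3
finger_force: 25.9
white pts 1253
z-TCP -300 22 a [-8.9 -8.5 -8.1] b [-13.8   9.6  13.5]
z-TCP -285 97 a [-8.9 -8.1  9.8] b [-13.8   2.   13.6]
z-TCP -270 119 a [-8.9  6.5 11.4] b [-13.7   1.1  13.6]
z-TCP -255 90 a [-9.1 11.2 13.1] b [-12.8  -0.6  13.9]
z-TCP -240 94 a [ 7.1 13.2 14.6] b [-8.7 -0.6  6.7]
z-TCP -225 119 a [ 8.6 14.4 16.1] b [-8.7 -1.2  6.8]
z-TCP -210 136 a [12.1 16.1 17.6] b [-8.3 -0.6  6.3]
z-TCP -195 105 a [14.9 17.8 19.1] b [-7.1 -1.1  4.8]
z-TCP -180 29 a [ 2.2 21.2 22.2] b [-13.3   8.6  13.6]
z-TCP -165 71 a [-11.   -5.6  23.7] b [-10.7  -9.8   9. ]
z-TCP -150 214 a [-10.8   4.6  23.4] b [-13.5   2.6  12.8]
z-TCP -135 74 a [-8.9 -7.4 -4.5] b [-12.4  10.5  11. ]
[457.   97.8 298.6] 1.652 w 19.5 ff 25.9 ft [-0.3 -0.4 -0.1]
```

```bash

python3 -m handwheel '[10,0.03,0,-0.3,0, 10,0.03,0,-0.4,0, 10,0,0,-0.6,0, 10,0,0,-0.6,0, 10,0,0,-0.6,0]' 30
python3 -m handwheel '[10,0,0,-0.3,0, 10,0,0,0,0, 10,0,0,0,0, 10,0,0,0,0, 10,0,0,0,0]'
python3 -c "
from st import *
go(653.5,72.4,410,1.652)"
```

```text
time_s: 72.35
tool_pos: [456.6, 100.3, 399.5]
tcp_rot: [-3.14, 0.001, 1.653]
ft_force: [0.3, 0.5, -1.0]
width: 19.1
finger_force: 30.5
time_s: 72.85
tool_pos: [456.8, 100.3, 409.9]
tcp_rot: [-3.14, 0.001, 1.652]
ft_force: [0.3, 0.0, -1.0]
width: 19.5
finger_force: 30.5
at [456.8, 100.3, 409.9] yaw 1.652 shift units [-1.095, 4.845, -0.003] turn units 0.0 | shift after turn:[-1.093, 4.846, -0.003]
```

```bash

python3 -m handwheel '[10,-0.137,0.606,0,0, 10,-0.137,0.606,0,0, 10,-0.137,0.606,0,0, 10,-0.137,0.606,0,0, 10,0,0,0,0]'
python3 -m handwheel '[10,-0.137,0.606,0,0, 10,-0.137,0.606,0,0, 10,-0.137,0.606,0,0, 10,-0.137,0.606,0,0, 10,0,0,0,0]'
python3 -m handwheel '[10,0,0,0,0, 10,0,0,0,0, 10,0,0,0,0, 10,0,0,0,0, 10,0,0,0,0]'
python3 hang.py; python3 -c "
from st import *
go(653.5,72.4,410,1.652)"
```

```text
time_s: 73.35
tool_pos: [558.1, 85.4, 409.8]
tcp_rot: [3.14, -0.0, 1.649]
ft_force: [0.2, 0.4, 0.2]
width: 19.1
finger_force: 30.5
time_s: 73.85
tool_pos: [655.5, 71.6, 409.5]
tcp_rot: [3.141, 0.0, 1.65]
ft_force: [0.2, -0.7, -1.1]
width: 19.0
finger_force: 30.5
time_s: 74.35
tool_pos: [653.5, 72.6, 411.0]
tcp_rot: [3.142, 0.0, 1.653]
ft_force: [0.6, -0.0, -0.4]
width: 19.2
finger_force: 30.5
white pts 1283
z-TCP -285 42 a [ 4.6  9.6 10.6] b [-6.6  0.6  6.9]
z-TCP -270 61 a [-58.   10.7  12.2] b [-10.8  -0.3   6.9]
z-TCP -255 73 a [ 6.4 12.  13.6] b [-8.5 -1.1  6.6]
z-TCP -240 93 a [ 9.2 13.6 15.1] b [-7.8 -1.   7. ]
z-TCP -225 114 a [ 9.9 14.9 16.5] b [-8.2 -0.4  6.8]
z-TCP -210 134 a [13.5 16.5 18. ] b [-7.5 -0.7  6.3]
z-TCP -195 102 a [15.4 18.3 19.5] b [-6.2 -0.4  5. ]
z-TCP -180 17 a [11.1 21.5 22.7] b [-13.9 -10.4   8.8]
z-TCP -165 47 a [-10.7  -6.3  23.9] b [-10.7  -9.7   9. ]
z-TCP -150 96 a [-10.8   9.9  23.6] b [-13.6 -10.3  13.3]
[653.6  72.5 410.9] 1.652 w 19.5 ff 30.5 ft [-0.7  0.6 -0.5]
at [653.6, 72.5, 410.9] yaw 1.652 shift units [-0.002, -0.003, 0.023] turn units 0.0 | shift after turn:[-0.002, -0.003, 0.023]
```

```bash

python3 -m handwheel '[10,-0.03,0,0.2,0, 10,0,0,0.2,0, 10,0,0,0.2,0, 10,0,0,0.2,0, 10,0,0,0.2,0]'
python3 -m handwheel '[10,0,0,0.1,0, 10,0,0,0.1,0, 10,0,0,0.1,0, 10,0,0,0,0, 10,0,0,0,0]'
python3 -m handwheel '[10,0,0,0.2,0, 10,-0.01,0,0.2,0, 10,-0.02,0,0.2,0, 10,-0.02,0,0.2,0, 10,0,0,0,0]'
python3 -m handwheel '[10,0,0,0.1,0, 10,-0.02,0,0.1,0, 10,0,0,0,0, 10,0,0,0,0, 10,0,0,0,0]'
python3 hang.py | tail -8
```

```text
time_s: 74.9
tool_pos: [653.9, 71.2, 369.7]
tcp_rot: [-3.141, 0.0, 1.652]
ft_force: [-0.5, 0.6, -0.5]
width: 19.3
finger_force: 30.5
time_s: 75.4
tool_pos: [654.0, 71.3, 358.9]
tcp_rot: [3.141, 0.0, 1.652]
ft_force: [0.1, 0.4, 0.1]
width: 19.1
finger_force: 30.5
time_s: 75.9
tool_pos: [653.6, 69.0, 325.0]
tcp_rot: [-3.139, 0.0, 1.652]
ft_force: [0.1, 0.4, -0.9]
width: 19.1
finger_force: 30.5
time_s: 76.4
tool_pos: [654.2, 68.6, 318.9]
tcp_rot: [3.141, -0.0, 1.652]
ft_force: [0.9, 0.2, -1.3]
width: 19.4
finger_force: 30.5
z-TCP -240 407 a [-109.3  -54.6   24. ] b [-12.2   1.2  13.8]
z-TCP -225 400 a [-71.4 -54.   22.9] b [-9.9 -0.9 12.9]
z-TCP -210 277 a [-57.  -52.3  18.2] b [-9.  -1.1  6.3]
z-TCP -195 108 a [15.6 18.5 19.6] b [-6.2 -0.6  5.6]
z-TCP -180 14 a [-59.2 -55.2  11.7] b [-11.9 -11.8  13.6]
z-TCP -150 75 a [-10.5  10.1  11.8] b [-13.6   9.1  13.6]
z-TCP -135 24 a [-8.2 -7.1 -5. ] b [-12.2 -11.9 -11.4]
[654.2  68.6 318.9] 1.652 w 19.6 ff 30.5 ft [-0.   0.5  0. ]
```

Release, raise, move back to a viewpoint over the tray and check everything.

```bash

python3 -m handwheel '[40,0,0,0,0, 45,0,0,0,0, 45,0,0,0,0, 45,0,0,0,0, 45,0,0,0,0]'
python3 -m handwheel '[45,0,0,-0.3,0, 45,0,0,-0.5,0, 45,0,0,-0.6,0, 45,0,0,-0.6,0, 45,0,0,-0.5,0]'
python3 -m handwheel '[45,0,-0.7,0,0, 45,0,-0.7,0,0, 45,0,-0.7,0,0, 45,0,-0.7,0,0, 45,0,-0.5,0,0]'
python3 -m handwheel '[45,0,0,0,0, 45,0,0,0,0, 45,0,0,0,0, 45,0,0,0,0, 45,0,0,0,0]'
python3 - <<'E'
from st import *
im,d,X,t=cloud("w16"); Z=X[...,2]; hsv=cv2.cvtColor(im,cv2.COLOR_RGB2HSV)
for y in (32.7,96.7):
    m=(d>0)&(abs(t[...,0]-98)<25)&(abs(t[...,1]-y)<25)&(Z>115)&(Z<200)
    if m.sum()>5: print(y,m.sum(),"x",np.percentile(t[m][:,0],[2,98]).round(1),"y",np.percentile(t[m][:,1],[2,98]).round(1),"z",np.percentile(Z[m],[50,98]).round(1))
m=(d>0)&(Z>5)&(Z<46)&(t[...,0]>-60)&(t[...,0]<66)&(t[...,1]<-30)&(t[...,1]>-116)
for z0 in range(6,46,4):
    b=m&(Z>=z0)&(Z<z0+4)
    if b.sum()>20: q=t[b]; print(z0,b.sum(),"left",np.percentile(q[:,1],[90,99]).round(1),"front",np.percentile(q[:,0],[1,10]).round(1))
print(get_obs()["time_s"])
a,_,P=snap("top"); cv2.imwrite("pics/top1.png",a[:,:,::-1])
hs=cv2.cvtColor(a,cv2.COLOR_RGB2HSV); roi=np.zeros(a.shape[:2],bool); roi[130:295,175:435]=1
for c in comps(roi&(hs[...,1]<70)&(hs[...,2]>120),20): print(cv2.boundingRect(c),rect(c,"top",5,P))
go(0,0,0)
E
```

```text
time_s: 76.95
tool_pos: [654.2, 68.3, 318.8]
tcp_rot: [3.141, 0.0, 1.652]
ft_force: [-0.1, 0.4, 0.4]
width: 44.7
finger_force: 0.0
time_s: 77.45
tool_pos: [654.3, 68.6, 421.3]
tcp_rot: [3.139, -0.0, 1.652]
ft_force: [-0.3, -0.4, 0.1]
width: 45.2
finger_force: 0.0
time_s: 77.95
tool_pos: [520.9, 57.6, 419.8]
tcp_rot: [3.141, 0.001, 1.653]
ft_force: [0.4, 0.3, 0.2]
width: 44.9
finger_force: 0.0
time_s: 78.45
tool_pos: [523.2, 57.8, 418.7]
tcp_rot: [3.141, -0.0, 1.652]
ft_force: [1.1, -0.4, -0.6]
width: 44.8
finger_force: 0.0
32.7 904 x [ 86.5 106.3] y [18.8 38.3] z [144.6 148.5]
96.7 967 x [ 87.8 107.2] y [ 82.5 102.1] z [146.5 148.5]
6 69 left [-54.1 -31.1] front [-45.9 -32.5]
10 68 left [-53.9 -53.3] front [-38.8 -34.4]
14 70 left [-54.3 -53.9] front [-39.7 -34.1]
18 64 left [-54.2 -53.5] front [-38.8 -33.5]
22 77 left [-54.3 -54.2] front [-39.6 -34. ]
26 64 left [-54.3 -54. ] front [-39.6 -32.1]
30 80 left [-54.2 -54. ] front [-38.4 -33.9]
34 68 left [-54.6 -53.9] front [-39.4 -33. ]
38 84 left [-54.1 -53.9] front [-38.5 -33.9]
42 1578 left [-58.9 -54.5] front [-39.6 -34.1]
78.5
(294, 184, 52, 56) [542.8, -64.3, 207.0, 191.2, 0.075]
(294, 146, 9, 10) [782.0, 24.2, 35.6, 30.9, 0.011]
(321, 137, 24, 23) [793.2, -109.0, 89.1, 87.2, -1.562]
(232, 136, 34, 26) [787.8, 214.9, 118.2, 85.6, -1.336]
(354, 130, 34, 3) [862.1, -256.8, 128.7, 8.0, -1.561]
at [522.9, 57.8, 418.6] yaw 1.652 shift units [-0.378, -13.148, 10.466] turn units -0.0 | shift after turn:[-0.378, -13.148, 10.466]
```

```bash
python3 - <<'E'
from st import *
im,d,X,t=cloud(); Z=X[...,2]
for lab,ax,oth in (("right wall",1,0),("cross wall",0,1)):
    lo,hi=((-132,-112) if ax==1 else (64,82)); ol,oh=((-110,-50) if ax==1 else (-20,60))
    m=(d>0)&(Z>46.5)&(Z<53)&(t[...,ax]>lo)&(t[...,ax]<hi)&(t[...,oth]>ol)&(t[...,oth]<oh)
    if m.sum()>10: print(lab,m.sum(),np.percentile(t[m][:,ax],[2,50,98]).round(1))
c=(d>0)&(Z>41)&(Z<46)&(t[...,0]>-45)&(t[...,0]<75)&(t[...,1]<-50)&(t[...,1]>-123)
for x0 in range(-35,70,15):
    b=c&(abs(t[...,0]-x0)<5)
    if b.sum()>10: print(x0,b.sum(),"y",np.percentile(t[b][:,1],[1,99]).round(1))
for y0 in range(-115,-55,15):
    b=c&(abs(t[...,1]-y0)<5)
    if b.sum()>10: print("y0",y0,b.sum(),"x",np.percentile(t[b][:,0],[1,99]).round(1))
E
```

```text
right wall 124 [-123.7 -121.4 -118.6]
cross wall 255 [69.6 72.5 80.5]
-35 319 y [-120.1  -54.8]
-20 306 y [-120.6  -55. ]
-5 306 y [-120.2  -54.4]
10 157 y [-119.2  -54.3]
25 108 y [-96.7 -55.4]
40 15 y [-121.2 -110.6]
y0 -115 226 x [-42.7  36.7]
y0 -100 199 x [-40.   33.1]
y0 -85 264 x [-39.9  29.5]
y0 -70 303 x [-39.8  24.9]
```

```bash
python3 -c "
from workcell import *
print(sign_off())"
```

```text
the job is handed in; nothing more can be done
None
```

The job is handed in at about 79 s. Four plates and the knobbed cover are flush in the back right-hand corner, and both tubes stand cap up at the bottom of sleeves 3 and 4, all confirmed by wrist-camera depth readings. I never moved the dish, filter or tip box.

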